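# Seat two spacer plates in a thickness gauge

### The arm

A 6-joint arm with a two-finger parallel gripper is mounted at the origin on the work surface. World frame = base frame: x ahead of the robot, y to its left, z up, the work surface at z = 0. Lengths are in m, angles in rad, forces in N, time in s.
With the tool pointing down it reaches from about 0.25 to 0.775 m from the base axis. Payload 4 kg.
Tool frame: the origin (TCP) lies on the centre line of the jaws, within the pads' length; the fingertips stand 8 mm ahead of it and the grasp point (between the pads) lies 11 mm behind it; z points along the fingers, y is the direction in which the jaws open and shut (so a half turn about z gives the same grasp; the last joint's range is limited). The gripper opens to 94 mm and grips with 3 to 60 N. Pads are 16 mm wide; open, the fingers measure 119 mm over their backs; the gripper's body (75 mm by 177 mm) begins 78 mm behind the grasp point.
Start: joints at [1.088, 0.087, 1.371, -0, 1.684, -0.103], TCP at [0.204, 0.511, 0.214] pointing down, gripper open.
Joint ranges: [-3.1, 3.1], [-0.76, 2.03], [0.27, 2.55], [-1.08, 4.22], [0.17, 2.65], [-2.57, 2.57]. Speed limits (rad/s): [2.79, 2.79, 3.14, 3.14, 3.14, 3.14].

### API

Orientations are given as [roll, pitch, yaw] about the fixed x, y, z axes, in that order (R = Rz(yaw) Ry(pitch) Rx(roll)).
In Python, from bench import * gives the robot as it stands.
- The arm moves only by the tool step_arm, never from a script. Its argument "steps" is a list of rows, each an object of numbers: "jaw": the opening, from 0 (shut) to 1 (fully open); "tx", "ty", "tz": the shift along the tool's x, y, z in m; "ax", "ay", "az": the turn, a rotation vector about the tool's x, y, z in rad. In form: [{"jaw": .., "tx": .., "ty": .., "tz": .., "ax": .., "ay": .., "az": ..}, ...]. A call has 1 to 8 rows; each row is the pose to reach, as a shift and turn from the pose measured when the call began, along the tool's axes at that moment; what a row does not reach only later rows make up. A row lasts 1/10 s, in which the tool goes at most 50 mm and 8.59 degrees, less where a joint would pass 70% of its speed; a pose out of reach is approached as far as the arm can. A call with a gripper value outside its range is refused whole. The fingers move at their own pace and stop on an object; the grip force is fixed at half the most. Time passes only in rows, so rows that repeat a pose let the fingers close. It gives the time, the measured TCP pose, the force and the opening at its end, in the units of the state.
- get_obs(): the state, without advancing time (a new reading comes with each control period).
- snapshot(name): name is "scene" or "top" or "wrist"; returns (picture, depth): 400x640x3 uint8, red, green, blue; 400x640 float32, m along the optical axis (not along the pixel's ray), 0 where there is no reading.
- camera_model(name): a dict with "intrinsics" (3x3 intrinsics, pixels), "origin" and "orientation" of the camera in the world. Camera axes: x right, y down, z forward; pixel columns grow to the right and rows downward; lengths in m; the calibration is good to about 2 mm. A picture is of the moment at which its call begins: read the wrist's pose just before it. camera_model takes no time and is no camera call; for the wrist camera it gives the pose at the moment of the call.
- close_job(): hands the job in, once; it reports no verdict.
Trained networks look in the newest picture that a camera, given by its name, has taken for a name from the list of things; names that differ only in an ending like _2 or _b are one class to them, and where a whole thing is asked for, a point or a joint stands for the part that bears it (a point fixed in the world has none). Each returns a list of dicts, best first, with "confidence" (0 to 1); they miss things now and then, are a little off and sometimes report something else, mostly with a low value. They report only what shows in the picture. A call takes as long as a camera call. They do not tell look-alikes from the thing itself.
- silhouettes(camera, query): "pixels" (400x640 bool, what is visible of it) and "rect" ([left, top, right, bottom] in pixels, round what is visible of it).
The state is a dict: "time": time; "joint_positions": joint angles; "qvel": joint speeds; "joint_torque": joint torques, N m; "tool_pos": TCP position; "ee_rot": TCP orientation; "wrist_force": force on the tool from outside, world axes, zero at the start; "wrist_torque": the same for the moment, N m; "width": finger opening in m.
Only numpy, scipy, OpenCV 4.12 (cv2) and the standard library are available. Lean on these libraries where they do the work, as an engineer would, in place of code of your own. Each camera call takes 0.05 s, during which the arm holds its last target. There are 200 camera calls.

### The job

Take the two aluminium spacer plates out of the wooden stand and size them in the steel thickness gauge: the thin one first in the narrowest slot, then the thick one in the widest slot. Bring each plate flat against the slot's upright wall, centred along the slot, and press it down with a firm finger push of about 10 N, held for a moment, so that it wedges between wall and leaning cheek; do not force it (more than 15 N is too much), then let it stand there upright. Leave the side cutters and the gearmotor where they lie.

Things in the scene. Friction and masses are not known exactly. Their poses are not given: they have to be found in the camera images.
- rack: Rigid grey steel thickness gauge fixed to the bench, 66 (x) by 150 (y) by 50 mm high; origin at its underside's centre, z up. Four walls 10 mm thick and 50 mm high, between them three slots 45 mm apart in y, 50 mm long in x, wider towards +y: narrow, middle, wide. Each has its flat upright reference wall on the -y side, a leaning brass cheek on the +y side.
- slot_narrow (a point): Narrow slot: point on the top edge of its upright wall (plane y=0), half-way along. +y across the slot to the cheek, x along it (open ends), z up. Narrows 1 mm per 5 mm of depth: nominally 14.4 mm wide at the mouth, 10 mm 22 mm down; but the cheek is clamped up to 2 mm nearer or farther (unknown), so a 10 mm plate stops 12 to 32 mm deep. Floor 40 mm down.
- slot_middle (a point): Middle slot: point on the top edge of its upright wall (plane y=0), half-way along. +y across the slot to the cheek, x along it (open ends), z up. Narrows 1 mm per 5 mm of depth: nominally 17.4 mm wide at the mouth, 13 mm 22 mm down; but the cheek is clamped up to 2 mm nearer or farther (unknown), so a 13 mm plate stops 12 to 32 mm deep. Floor 40 mm down. Stays empty.
- slot_wide (a point): Wide slot: point on the top edge of its upright wall (plane y=0), half-way along. +y across the slot to the cheek, x along it (open ends), z up. Narrows 1 mm per 5 mm of depth: nominally 20.4 mm wide at the mouth, 16 mm 22 mm down; but the cheek is clamped up to 2 mm nearer or farther (unknown), so a 16 mm plate stops 12 to 32 mm deep. Floor 40 mm down.
- stand: Pine block fixed to the bench, 70 mm (x) by 160 mm (y), 28 mm high, origin at the centre of its underside; two notches along x, 26 mm wide, floor 14 mm above the bench, at y = -40 and +40 mm. One plate stands in each; which is in which varies.
- plate_thin_center (a point): Centre (half-way up) of the thin aluminium plate: 10 mm thick (its y axis), 50 mm wide (x), 80 mm tall (z), 108 g give or take a third, four small screw holes. Starts upright in a notch of the wooden stand, its yaw roughly that of the stand. Belongs in the narrow slot.
- plate_thick_center (a point): Centre (half-way up) of the thick aluminium plate: 16 mm thick (its y axis), 50 mm wide (x), 80 mm tall (z), 173 g give or take a third, four small screw holes. Starts upright in a notch of the wooden stand, its yaw roughly that of the stand. Belongs in the wide slot.
- cutters: Side cutters with one red and one black handle, about 140 mm long, 12 mm high, lying loose on the bench; origin under the middle. Leave alone.
- gearmotor: Small yellow and steel gearmotor, 60 by 32 by 19 mm, lying loose; origin under the middle. Leave alone.
Mind the look-alikes: they are no part of the job. Leave any pink look-alike of the part that bears plate_thick_center alone.

How it is judged:
By the outcome, as a careful person would: the job done as asked, in the order asked, and still so for the second after the job is handed in, with the robot touching nothing.
It also fails if it takes over 72 s, if anything falls off the work surface, if the arm or the gripper's body presses on something with over 40 N, if the wrist force passes 120 N, or if a joint passes its speed limit or range.

## Working session

There is one attempt and no reset: what is moved stays moved. The work goes in short steps, Python scripts to look and compute and a tool call to move; the robot and the scene stay as the last step left them, time stands still between calls to the robot, and variables do not carry over. Pictures are saved under pics/ and viewed, about 8 in all and at most 12, crops included, and the job is handed in when it is done.

Besides the shell and the picture viewer there is one more tool, called after "Request:" as a command line: name --argument value ..., lists and objects as JSON in quotes. step_arm: Moves the arm, as the interface text tells. Its arguments: {"type":"object","properties":{"steps":{"type":"array"}},"required":["steps"]}

```bash
ls; mkdir -p pics; cat > h.py <<'E'
from bench import *
import numpy as np, cv2
from scipy.spatial.transform import Rotation as R
def cam(n):
    m=camera_model(n); o=np.array(m["orientation"],float)
    Rm=o if o.shape==(3,3) else R.from_euler('xyz',o).as_matrix()
    return np.array(m["intrinsics"]),np.array(m["origin"]),Rm
def cloud(n,d):
    K,o,Rm=cam(n); v,u=np.mgrid[0:400,0:640]
    p=np.stack([(u-K[0,2])/K[0,0]*d,(v-K[1,2])/K[1,1]*d,d],-1)
    return p@Rm.T+o
def save(n,im): cv2.imwrite('pics/'+n+'.png',im[...,::-1])
E
python3 - <<'E'
from h import *
o=get_obs(); print({k:np.round(v,3) for k,v in o.items()})
print(camera_model("top"),camera_model("wrist"))
P=[]
for c in ("top","scene"):
    im,d=snapshot(c); P.append(im); pc=cloud(c,d); np.savez(c,im=im,d=d,pc=pc)
    for q in ("rack","stand","plate_thin_center","plate_thick_center","cutters","gearmotor"):
        for s in silhouettes(c,q)[:3]:
            m=s["pixels"]&(d>0); p=pc[m]
            print(c,q,round(s["confidence"],2),np.round(s["rect"]),np.round(np.median(p,0),3) if len(p) else None, np.round(np.percentile(p,[2,98],axis=0),3).tolist() if len(p) else None)
save('top',P[0]);save('scene',P[1])
E
```

```text
pics
{'time': np.float64(0.0), 'joint_positions': array([ 1.088,  0.088,  1.372, -0.   ,  1.684, -0.103]), 'qvel': array([-0.   ,  0.001,  0.001,  0.001, -0.001, -0.001]), 'joint_torque': array([-1.0000e-03, -3.4019e+01, -3.0242e+01,  7.2000e-02,  3.3000e-02,
       -0.0000e+00]), 'tool_pos': array([0.204, 0.51 , 0.212]), 'ee_rot': array([-3.139, -0.   ,  2.762]), 'wrist_force': array([-1.243, -0.078, -0.622]), 'wrist_torque': array([ 0.001, -0.001, -0.027]), 'width': np.float64(0.094)}
{'intrinsics': array([[485.59051773,   0.        , 322.359973  ],
       [  0.        , 485.59051773, 198.41634774],
       [  0.        ,   0.        ,   1.        ]]), 'origin': array([ 0.39796292, -0.00477443,  0.8888462 ]), 'orientation': array([-2.93791668e+00, -1.87941890e-03, -1.44674096e+00])} {'intrinsics': array([[285.4438281 ,   0.        , 320.25288947],
       [  0.        , 285.4438281 , 203.54225375],
       [  0.        ,   0.        ,   1.        ]]), 'origin': array([0.13262871, 0.53921227, 0.38270371]), 'orientation': array([2.87339202, 0.0031242 , 1.19197261])}
top rack 0.9 [374. 1
[... 1178 characters left out ...]
03]]
scene plate_thin_center 0.86 [438. 172. 458. 228.] [0.579 0.212 0.061] [[0.547, 0.21, 0.016], [0.597, 0.222, 0.096]]
scene plate_thick_center 0.85 [395. 179. 416. 229.] [0.591 0.134 0.064] [[0.482, 0.129, 0.001], [0.605, 0.156, 0.096]]
scene plate_thick_center 0.72 [197. 202. 288. 252.] [ 0.588 -0.158  0.026] [[0.541, -0.23, 0.002], [0.616, -0.085, 0.051]]
scene plate_thick_center 0.56 [420. 228. 460. 277.] [0.693 0.164 0.049] [[0.634, 0.141, 0.001], [0.704, 0.194, 0.082]]
scene cutters 0.58 [358. 284. 447. 338.] [0.762 0.096 0.011] [[0.722, 0.038, 0.001], [0.814, 0.146, 0.014]]
scene gearmotor 0.81 [300. 156. 319. 176.] [ 0.392 -0.019  0.018] [[0.36, -0.04, 0.003], [0.413, 0.0, 0.021]]
```

```bash
python3 - <<'E'
import cv2
a=cv2.imread('pics/top.png')[50:350,150:500]; cv2.imwrite('pics/topc.png',cv2.resize(a,None,fx=2,fy=2,interpolation=cv2.INTER_CUBIC))
E
python3 - <<'E'
from h import *
# rects of top faces in top view
z=np.load('top.npz'); pc=z['pc']; 
def rect(m,name):
    p=pc[m][:,:2].astype(np.float32); r=cv2.minAreaRect(p*1000); print(name,len(p),np.round(np.array(r[0]),1),np.round(r[1],1),round(r[2],2))
x,y,h=pc[...,0],pc[...,1],pc[...,2]
box=lambda a,b,c,d,e,f:(x>a)&(x<b)&(y>c)&(y<d)&(h>e)&(h<f)
rect(box(.52,.63,.195,.235,.088,.102),'thin top')
rect(box(.52,.63,.115,.16,.088,.102),'thick top')
rect(box(.5,.64,.08,.27,.022,.034),'stand top')
rect(box(.5,.64,-.25,-.06,.045,.056),'rack top')
E
```

```text
thin top 195 [569.5 216. ] [49.8 10.9] 3.02
thick top 298 [577.3 138.3] [50.7 16.4] 5.13
stand top 2121 [572.6 177.3] [ 70.6 160.5] 2.58
rack top 1221 [ 573.3 -158.6] [145.1  56.4] 78.9
```

View pics/topc.png

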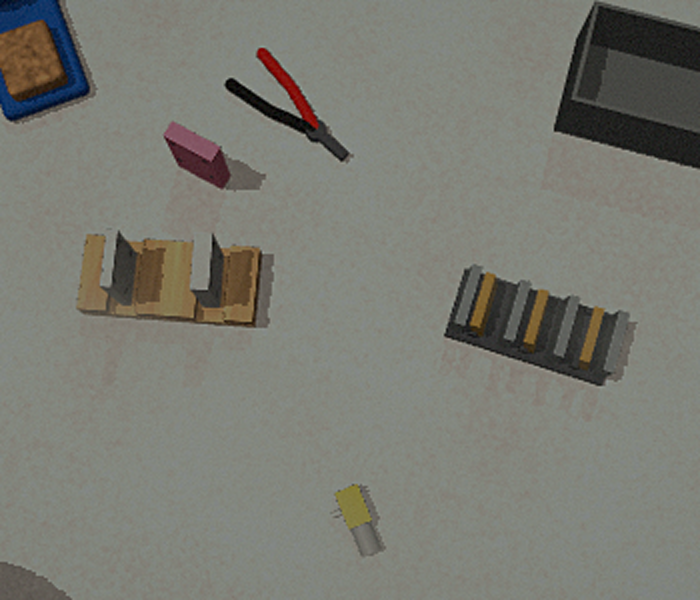

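The top view shows the stand on the left with thin plate at about (118,270) and thick plate at (210,270). The pink look-alike is behind it at (197,155). The rack is on the right, with each brass cheek to the left (+y) of its slot. The rack's +y is therefore close to world +y: narrow slot rightmost, wide slot leftmost.

```bash
cat >> h.py <<'E'
def to(x,y,z,yaw,pr=True):
    o=get_obs(); R0=R.from_euler('xyz',o['ee_rot']); R1=R.from_euler('xyz',[np.pi,0,yaw])
    d=R0.inv().apply(np.array([x,y,z])-o['tool_pos']); a=(R0.inv()*R1).as_rotvec()
    print('from',np.round(o['tool_pos'],4),np.round(o['ee_rot'],4),'t',np.round(d,4),'a',np.round(a,4))
E
python3 -c "
from h import *
to(.5695,.216,.20,np.pi+.053)"
```

```text
from [0.2039 0.5108 0.2135] [3.1415 0.     2.7618] t [-0.4488 -0.1383  0.0135] a [ 1.000e-04  0.000e+00 -4.328e-01]
```

Request:
step_arm --steps '[{"jaw":0.8,"tx":-0.449,"ty":-0.138,"tz":0.0135,"az":-0.433},{"jaw":0.8,"tx":-0.449,"ty":-0.138,"tz":0.0135,"az":-0.433},{"jaw":0.8,"tx":-0.449,"ty":-0.138,"tz":0.0135,"az":-0.433},{"jaw":0.8,"tx":-0.449,"ty":-0.138,"tz":0.0135,"az":-0.433},{"jaw":0.8,"tx":-0.449,"ty":-0.138,"tz":0.0135,"az":-0.433},{"jaw":0.8,"tx":-0.449,"ty":-0.138,"tz":0.0135,"az":-0.433},{"jaw":0.8,"tx":-0.449,"ty":-0.138,"tz":0.0135,"az":-0.433},{"jaw":0.8,"tx":-0.449,"ty":-0.138,"tz":0.0135,"az":-0.433}]'

```text
invalid input
```

Request:
step_arm --steps '[{"jaw":0.8},{"jaw":0.8}]'

```text
invalid input
```

```bash
cat > look.py <<'E'
from h import *
import sys
def rects(n,boxes,save_as):
    im,d=snapshot(n); pc=cloud(n,d); save(save_as,im); np.savez(save_as,im=im,d=d,pc=pc)
    x,y,h=pc[...,0],pc[...,1],pc[...,2]
    for nm,(a,b,c,e,f,g) in boxes.items():
        m=(d>0)&(x>a)&(x<b)&(y>c)&(y<e)&(h>f)&(h<g)
        if m.sum()<20: print(nm,m.sum());continue
        m=cv2.morphologyEx(m.astype(np.uint8),cv2.MORPH_OPEN,np.ones((2,2)))>0
        r=cv2.minAreaRect(pc[m][:,:2].astype(np.float32)*1000)
        print(nm,m.sum(),np.round(r[0],1),np.round(r[1],1),round(r[2],2),'z',np.round(np.median(h[m]),4))
    return im,d,pc
E
python3 - <<'E'
from look import *
im,d,pc=rects('wrist',{'thin':(.52,.63,.195,.235,.088,.102),'thick':(.52,.63,.115,.16,.088,.102)},'w1')
o=get_obs();print(o['time'],o['tool_pos'],o['ee_rot'],camera_model('wrist')['origin'])
E
```

```text
thin 0
thick 0
0.75 [0.20392058 0.51082767 0.21354249] [3.14144380e+00 2.17108805e-05 2.76178057e+00] [0.13269892 0.53935048 0.38391171]
```

View pics/w1.png

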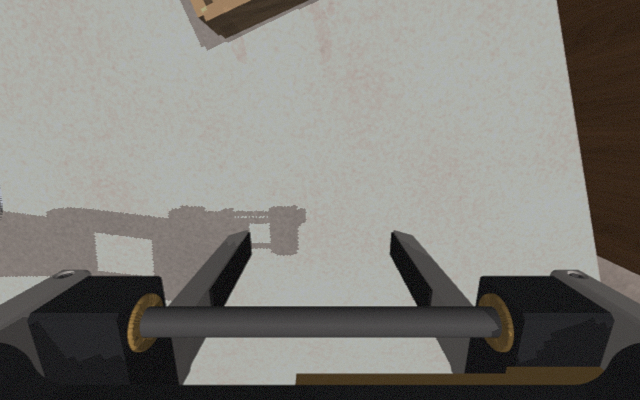

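The move calls were refused, probably because every key must be present. The wrist picture shows the fingers at (240,240) and (400,240), looking ahead of the jaws.

Request:
step_arm --steps '[{"jaw":0.8,"tx":-0.449,"ty":-0.138,"tz":0.0135,"ax":0,"ay":0,"az":-0.433},{"jaw":0.8,"tx":-0.449,"ty":-0.138,"tz":0.0135,"ax":0,"ay":0,"az":-0.433},{"jaw":0.8,"tx":-0.449,"ty":-0.138,"tz":0.0135,"ax":0,"ay":0,"az":-0.433},{"jaw":0.8,"tx":-0.449,"ty":-0.138,"tz":0.0135,"ax":0,"ay":0,"az":-0.433},{"jaw":0.8,"tx":-0.449,"ty":-0.138,"tz":0.0135,"ax":0,"ay":0,"az":-0.433},{"jaw":0.8,"tx":-0.449,"ty":-0.138,"tz":0.0135,"ax":0,"ay":0,"az":-0.433},{"jaw":0.8,"tx":-0.449,"ty":-0.138,"tz":0.0135,"ax":0,"ay":0,"az":-0.433},{"jaw":0.8,"tx":-0.449,"ty":-0.138,"tz":0.0135,"ax":0,"ay":0,"az":-0.433}]'

```text
time: 1.55
tool_pos: [0.5056, 0.2677, 0.2026]
ee_rot: [3.141, 0.001, -3.088]
wrist_force: [0.8, -0.2, 0.3]
width: 0.0752
```

```bash
python3 - <<'E'
from look import *
im,d,pc=rects('wrist',{'thin':(.52,.63,.195,.235,.088,.102),'thick':(.52,.63,.115,.16,.088,.102)},'w2')
o=get_obs();print(o['time'],o['tool_pos'],o['qvel'])
to(.5695,.216,.20,np.pi+.053)
E
```

```text
thin 389 [544.5 219. ] [ 21.8 234.4] 75.33 z 0.0923
thick 720 [543.2 159.7] [ 42.4 292.7] 55.93 z 0.093
1.6 [0.51116917 0.26181722 0.20146986] [ 0.07403791 -0.03056139  0.05860748  0.04689131  0.04670138  0.14442878]
from [0.5112 0.2618 0.2015] [-3.1363  0.0041 -3.096 ] t [-0.0562 -0.0484  0.002 ] a [-0.0053  0.0041 -0.0074]
```

View pics/w2.png

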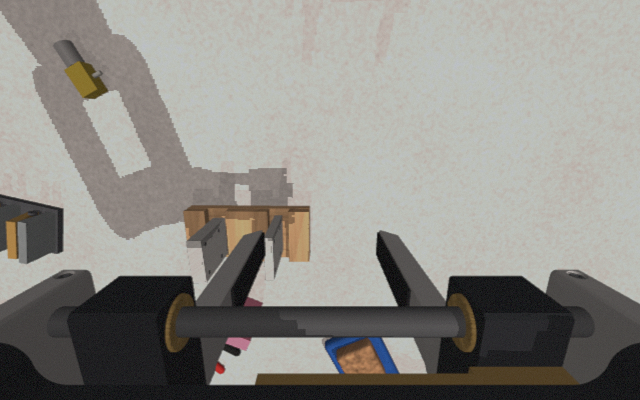

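The wrist camera looks back towards the robot. The stand is in the middle at (245,230), the gearmotor is at (85,75), and the rack end is at the left edge. The fingers are not yet over the plate. I'll continue to the hover.

Request:
step_arm --steps '[{"jaw":0.8,"tx":-0.056,"ty":-0.048,"tz":0.002,"ax":-0.005,"ay":0.004,"az":-0.007},{"jaw":0.8,"tx":-0.056,"ty":-0.048,"tz":0.002,"ax":-0.005,"ay":0.004,"az":-0.007},{"jaw":0.8,"tx":-0.056,"ty":-0.048,"tz":0.002,"ax":-0.005,"ay":0.004,"az":-0.007},{"jaw":0.8,"tx":-0.056,"ty":-0.048,"tz":0.002,"ax":-0.005,"ay":0.004,"az":-0.007}]'

```text
time: 2.0
tool_pos: [0.5693, 0.2162, 0.1995]
ee_rot: [3.141, -0.001, -3.09]
wrist_force: [-0.6, -0.1, 0.1]
width: 0.0751
```

```bash
python3 - <<'E'
s=open('look.py').read()
s=s.replace("        r=cv2","        n_,l_,st,_=cv2.connectedComponentsWithStats(m.astype(np.uint8)); m=l_==1+np.argmax(st[1:,4])\n        r=cv2")
open('look.py','w').write(s)
E
python3 - <<'E'
from look import *
im,d,pc=rects('wrist',{'thin':(.52,.63,.195,.235,.089,.102),'thick':(.52,.63,.115,.16,.089,.102)},'w3')
o=get_obs();print(o['time'],o['tool_pos'],np.abs(o['qvel']).max(),o['wrist_force'])
to(.5695,.216,.074,np.pi+.053)
E
```

```text
thin 478 [561.4 216.5] [138.3  12.4] 3.14 z 0.0934
thick 797 [561.2 149.7] [ 40.4 182.5] 59.92 z 0.0935
2.05 [0.56876939 0.21693051 0.19982693] 0.02174881581277516 [0.47269827 0.00991667 0.33025273]
from [0.5688 0.2169 0.1998] [ 3.1413e+00 -7.0000e-04 -3.0889e+00] t [-0.0008 -0.001   0.1258] a [ 0.0003 -0.0007 -0.0003]
```

View pics/w3.png

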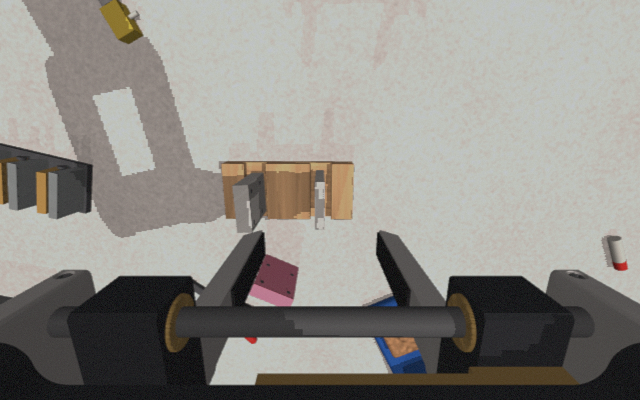

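The thin plate's top edge is at (320,200), centred between the jaws and parallel to them. The thick plate is at (248,205). I'll fix the mask shift and re-measure from the saved data.

```bash
sed -i 's/np.ones((2,2))/np.ones((3,3))/' look.py; python3 - <<'E'
import numpy as np,cv2
z=np.load('w3.npz');pc=z['pc'];d=z['d'];x,y,h=pc[...,0],pc[...,1],pc[...,2]
for nm,(c,e) in {'thin':(.195,.235),'thick':(.115,.16)}.items():
    m=((d>0)&(x>.52)&(x<.63)&(y>c)&(y<e)&(h>.089)&(h<.1)).astype(np.uint8)
    n_,l_,st,_=cv2.connectedComponentsWithStats(m); k=l_==1+np.argmax(st[1:,4])
    r=cv2.minAreaRect(pc[k][:,:2].astype(np.float32)*1000);print(nm,k.sum(),r,np.median(h[k]),np.median(pc[k],0))
E
```

```text
thin 478 ((569.742919921875, 215.94012451171875), (49.04496765136719, 9.287101745605469), 3.2087512016296387) 0.09347386739201677 [0.56918947 0.2159952  0.09347387]
thick 802 ((578.0241088867188, 138.4324493408203), (50.4583740234375, 16.498428344726562), 4.759419918060303) 0.09353900134140988 [0.57659384 0.13894731 0.093539  ]
```

Request:
step_arm --steps '[{"jaw":0.6,"tx":-0.001,"ty":-0.001,"tz":0.05,"ax":0,"ay":0,"az":0},{"jaw":0.6,"tx":-0.001,"ty":-0.001,"tz":0.1,"ax":0,"ay":0,"az":0},{"jaw":0.6,"tx":-0.001,"ty":-0.001,"tz":0.13,"ax":0,"ay":0,"az":0},{"jaw":0.6,"tx":-0.001,"ty":-0.001,"tz":0.13,"ax":0,"ay":0,"az":0},{"jaw":0.0,"tx":-0.001,"ty":-0.001,"tz":0.13,"ax":0,"ay":0,"az":0},{"jaw":0.0,"tx":-0.001,"ty":-0.001,"tz":0.13,"ax":0,"ay":0,"az":0},{"jaw":0.0,"tx":-0.001,"ty":-0.001,"tz":0.13,"ax":0,"ay":0,"az":0},{"jaw":0.0,"tx":-0.001,"ty":-0.001,"tz":0.13,"ax":0,"ay":0,"az":0}]'

```text
time: 2.85
tool_pos: [0.5709, 0.2164, 0.0722]
ee_rot: [3.14, 0.003, -3.089]
wrist_force: [-0.1, -0.8, 0.6]
width: 0.0278
```

Request:
step_arm --steps '[{"jaw":0.0,"tx":0,"ty":0,"tz":0.001,"ax":0,"ay":0,"az":0},{"jaw":0.0,"tx":0,"ty":0,"tz":0.001,"ax":0,"ay":0,"az":0},{"jaw":0.0,"tx":0,"ty":0,"tz":0.001,"ax":0,"ay":0,"az":0},{"jaw":0.0,"tx":0,"ty":0,"tz":0.001,"ax":0,"ay":0,"az":0},{"jaw":0.0,"tx":0,"ty":0,"tz":0.001,"ax":0,"ay":0,"az":0}]'

```text
time: 3.35
tool_pos: [0.5714, 0.2165, 0.0719]
ee_rot: [3.14, 0.004, -3.089]
wrist_force: [-0.4, -0.1, 3.9]
width: 0.0093
```

```bash
python3 - <<'E'
from h import *
o=get_obs(); print({k:np.round(o[k],4) for k in('time','tool_pos','ee_rot','wrist_force','width')})
# rack from top view: fit
z=np.load('top.npz');pc=z['pc'];im=z['im'].astype(int);x,y,h=pc[...,0],pc[...,1],pc[...,2]
z3=np.load('w3.npz')
m=(x>.5)&(x<.64)&(y>-.25)&(y<-.06)&(h>.046)&(h<.056)
brass=m&(im[...,0]-im[...,2]>40); grey=m&~brass
for nm,mm in(('brass',brass),('grey',grey)):
    n,l,st,_=cv2.connectedComponentsWithStats(mm.astype(np.uint8))
    for i in range(1,n):
        if st[i,4]>25: print(nm,st[i,4],[np.round(v,1) for v in cv2.minAreaRect(pc[l==i][:,:2].astype(np.float32)*1000)])
E
```

```text
{'time': np.float64(3.35), 'tool_pos': array([0.5714, 0.2165, 0.0719]), 'ee_rot': array([ 3.1403,  0.0044, -3.0888]), 'wrist_force': array([-0.4285, -0.1101,  3.8739]), 'width': np.float64(0.0093)}
brass 146 [array([ 583.5, -105.7]), array([ 9.7, 50.2]), np.float64(79.5)]
brass 143 [array([ 574.1, -153.4]), array([ 8.9, 49.6]), np.float64(79.2)]
brass 144 [array([ 564.8, -203.4]), array([ 9.3, 50.3]), np.float64(79.3)]
grey 180 [array([586.3, -92.4]), array([10. , 56.4]), np.float64(78.8)]
grey 185 [array([ 577.4, -136.3]), array([10.2, 55.6]), np.float64(78.9)]
grey 192 [array([ 568.6, -180.4]), array([10.5, 55.2]), np.float64(78.7)]
grey 192 [array([ 560.6, -224.3]), array([10.8, 56.1]), np.float64(79.7)]
```

The plate is gripped (opening 9.3 mm). I'll lift it, then move over the rack for a close look.

Request:
step_arm --steps '[{"jaw":0.0,"tx":0,"ty":0,"tz":-0.04,"ax":0,"ay":0,"az":0},{"jaw":0.0,"tx":0,"ty":0,"tz":-0.08,"ax":0,"ay":0,"az":0},{"jaw":0.0,"tx":0,"ty":0,"tz":-0.1,"ax":0,"ay":0,"az":0},{"jaw":0.0,"tx":0,"ty":0,"tz":-0.1,"ax":0,"ay":0,"az":0}]'

```text
time: 3.75
tool_pos: [0.5727, 0.2169, 0.1758]
ee_rot: [3.139, 0.011, -3.089]
wrist_force: [-0.3, 0.3, -0.6]
width: 0.0097
```

```bash
python3 - <<'E'
from h import *
o=get_obs(); print({k:np.round(o[k],4) for k in('time','tool_pos','wrist_force','width')})
to(.59,-.15,.16,np.pi-.1925)
E
```

```text
{'time': np.float64(3.75), 'tool_pos': array([0.5727, 0.2169, 0.1758]), 'wrist_force': array([-0.3113,  0.2847, -0.5841]), 'width': np.float64(0.0097)}
from [0.5727 0.2169 0.1758] [ 3.1387  0.0114 -3.0888] t [ 0.0023 -0.3673  0.0147] a [0.0043 0.011  0.2453]
```

Request:
step_arm --steps '[{"jaw":0.0,"tx":0.002,"ty":-0.367,"tz":0.0,"ax":0.004,"ay":0.011,"az":0.245},{"jaw":0.0,"tx":0.002,"ty":-0.367,"tz":0.0,"ax":0.004,"ay":0.011,"az":0.245},{"jaw":0.0,"tx":0.002,"ty":-0.367,"tz":0.0,"ax":0.004,"ay":0.011,"az":0.245},{"jaw":0.0,"tx":0.002,"ty":-0.367,"tz":0.005,"ax":0.004,"ay":0.011,"az":0.245},{"jaw":0.0,"tx":0.002,"ty":-0.367,"tz":0.015,"ax":0.004,"ay":0.011,"az":0.245},{"jaw":0.0,"tx":0.002,"ty":-0.367,"tz":0.015,"ax":0.004,"ay":0.011,"az":0.245},{"jaw":0.0,"tx":0.002,"ty":-0.367,"tz":0.015,"ax":0.004,"ay":0.011,"az":0.245},{"jaw":0.0,"tx":0.002,"ty":-0.367,"tz":0.015,"ax":0.004,"ay":0.011,"az":0.245}]'

```text
time: 4.55
tool_pos: [0.5884, -0.154, 0.1558]
ee_rot: [-3.141, -0.006, 2.944]
wrist_force: [-0.4, 0.2, -1.3]
width: 0.0095
```

Request:
step_arm --steps '[{"jaw":0.0,"tx":0,"ty":0,"tz":0,"ax":0,"ay":0,"az":0},{"jaw":0.0,"tx":0,"ty":0,"tz":0,"ax":0,"ay":0,"az":0}]'

```text
time: 4.75
tool_pos: [0.5873, -0.1531, 0.1533]
ee_rot: [3.141, -0.01, 2.944]
wrist_force: [-0.7, 0.2, -0.5]
width: 0.0104
```

```bash
cat > rack.py <<'E'
from h import *
def comps(name):
    im,d=snapshot('wrist'); pc=cloud('wrist',d); save(name,im); np.savez(name,im=im,d=d,pc=pc)
    x,y,h=pc[...,0],pc[...,1],pc[...,2]; im=im.astype(int)
    m=(d>0)&(x>.5)&(x<.64)&(y>-.26)&(y<-.06)&(h>.044)&(h<.057)
    brass=m&(im[...,0]-im[...,2]>40); grey=m&~brass
    for nm,mm in(('brass',brass),('grey',grey)):
        n,l,st,_=cv2.connectedComponentsWithStats(mm.astype(np.uint8))
        for i in range(1,n):
            if st[i,4]>60: print(nm,st[i,4],[np.round(v,1) for v in cv2.minAreaRect(pc[l==i][:,:2].astype(np.float32)*1000)],np.round(np.median(h[l==i]),4))
    o=get_obs(); print({k:np.round(o[k],4) for k in('time','tool_pos','ee_rot','wrist_force','width')})
E
python3 -c "
from rack import *
comps('w4')"
```

```text
brass 453 [array([ 566. , -203.9]), array([ 9. , 49.6]), np.float64(78.9)] 0.0492
brass 251 [array([ 571. , -153.9]), array([ 9. , 40.6]), np.float64(78.3)] 0.0491
brass 524 [array([ 585. , -106.4]), array([10.5, 50.4]), np.float64(79.2)] 0.0489
grey 608 [array([587.2, -92.7]), array([10.3, 55.6]), np.float64(79.2)] 0.0498
grey 630 [array([ 562.1, -225.2]), array([10.5, 55.5]), np.float64(79.1)] 0.0499
grey 587 [array([ 570.6, -181.1]), array([10.2, 55.8]), np.float64(79.2)] 0.0499
grey 569 [array([ 579.2, -136.8]), array([10. , 56.1]), np.float64(79.2)] 0.05
{'time': np.float64(4.8), 'tool_pos': array([ 0.5878, -0.1523,  0.1542]), 'ee_rot': array([ 3.1407, -0.0085,  2.9454]), 'wrist_force': array([-0.4281,  0.2097, -0.5697]), 'width': np.float64(0.01)}
```

View pics/w4.png

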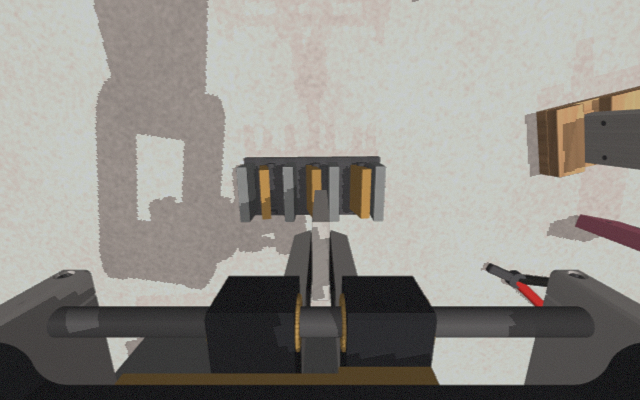

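The rack is clear at (310,190): grey walls with brass cheeks on the image-right (+y) side. The narrow slot is the leftmost gap at about (253,190), and the held plate is at (320,215). Next I'll use the point cloud to find where the held plate sits relative to the TCP.

```bash
cat > held.py <<'E'
from h import *
def held(name,tp,rot,zlo=.025,zhi=.10):
    z=np.load(name+'.npz');pc=z['pc'];d=z['d']
    q=R.from_euler('xyz',rot).inv().apply((pc-tp).reshape(-1,3)).reshape(pc.shape) # tool frame
    m=(d>0)&(np.abs(q[...,0])<.05)&(np.abs(q[...,1])<.02)&(q[...,2]>.012)&(q[...,2]<.058)
    n,l,st,_=cv2.connectedComponentsWithStats(m.astype(np.uint8)); k=l==1+np.argmax(st[1:,4])
    p=q[k]*1000; print(k.sum(),'lo',np.round(np.percentile(p,2,axis=0),1),'hi',np.round(np.percentile(p,98,axis=0),1))
    for a in range(12,58,8):
        s=p[(p[:,2]>a)&(p[:,2]<a+8)]
        if len(s)>5: print(a,len(s),'x',np.round(np.percentile(s[:,0],[5,95]),1),'y',np.round([s[:,1].min(),s[:,1].max()],1))
E
python3 -c "
from held import *
held('w4',np.array([0.5876,-.1526,.154]),[3.1407,-.0090,2.945])"
```

```text
200 lo [25.2 -4.3 13.4] hi [26.   5.1 55.8]
12 42 x [25.3 25.9] y [-4.1  4.9]
20 42 x [25.4 25.9] y [-4.2  5.1]
28 36 x [25.4 25.9] y [-4.4  5.2]
36 32 x [25.2 25.9] y [-4.5  5.4]
44 27 x [25.4 25.9] y [-3.9  4.8]
52 21 x [25.4 25.9] y [-4.1  4.9]
```

```bash
python3 -c "
from h import *
to(.5647,-.2149,.118,2.951)"
```

```text
from [ 0.5878 -0.1523  0.1542] [ 3.1407 -0.0085  2.9454] t [ 0.0102 -0.0659  0.0363] a [ 0.0009 -0.0085 -0.0056]
```

Request:
step_arm --steps '[{"jaw":0.0,"tx":0.01,"ty":-0.04,"tz":0.01,"ax":0,"ay":-0.008,"az":-0.005},{"jaw":0.0,"tx":0.01,"ty":-0.066,"tz":0.02,"ax":0.001,"ay":-0.008,"az":-0.005},{"jaw":0.0,"tx":0.01,"ty":-0.066,"tz":0.03,"ax":0.001,"ay":-0.008,"az":-0.005},{"jaw":0.0,"tx":0.01,"ty":-0.066,"tz":0.036,"ax":0.001,"ay":-0.008,"az":-0.005},{"jaw":0.0,"tx":0.01,"ty":-0.066,"tz":0.036,"ax":0.001,"ay":-0.008,"az":-0.005},{"jaw":0.0,"tx":0.01,"ty":-0.066,"tz":0.036,"ax":0.001,"ay":-0.008,"az":-0.005},{"jaw":0.0,"tx":0.01,"ty":-0.066,"tz":0.036,"ax":0.001,"ay":-0.008,"az":-0.005}]'

```text
time: 5.5
tool_pos: [0.5656, -0.2141, 0.119]
ee_rot: [-3.141, 0.001, 2.952]
wrist_force: [0.4, -0.2, -0.6]
width: 0.0098
```

```bash
python3 - <<'E'
from rack import *
from held import held
comps('w5'); o=get_obs(); held('w5',o['tool_pos'],o['ee_rot'])
to(.5647,-.2149,.118,2.951)
a=cv2.imread('pics/w5.png')[120:320,200:440]; cv2.imwrite('pics/w5c.png',cv2.resize(a,None,fx=3,fy=3))
E
```

```text
brass 362 [array([ 561.2, -204.3]), array([ 9.6, 41.3]), np.float64(79.9)] 0.0481
brass 650 [array([ 575. , -155.5]), array([10.7, 50.1]), np.float64(78.8)] 0.0481
brass 695 [array([ 584.2, -107.4]), array([10.9, 50.4]), np.float64(79.1)] 0.048
grey 567 [array([ 556.3, -225. ]), array([ 9.8, 45.8]), np.float64(78.4)] 0.0492
grey 729 [array([ 569.6, -182.1]), array([10.1, 55.8]), np.float64(79.1)] 0.0491
grey 782 [array([ 578.2, -138.1]), array([10.6, 56.3]), np.float64(78.9)] 0.0489
grey 831 [array([586.7, -93.9]), array([11.1, 56. ]), np.float64(79.8)] 0.0488
{'time': np.float64(5.55), 'tool_pos': array([ 0.5655, -0.2143,  0.119 ]), 'ee_rot': array([-3.1413e+00,  8.0000e-04,  2.9517e+00]), 'wrist_force': array([-0.3735, -0.5486, -0.0414]), 'width': np.float64(0.0098)}
201 lo [25.4 -4.6 13.2] hi [26.2  4.7 56.8]
12 43 x [25.5 26. ] y [-4.4  4.6]
20 41 x [25.4 26.1] y [-4.5  4.7]
28 38 x [25.5 26.1] y [-4.7  4.9]
36 31 x [25.3 26. ] y [-4.9  5. ]
44 27 x [25.6 26.2] y [-4.3  4.4]
52 21 x [25.5 26. ] y [-4.4  4.5]
from [ 0.5655 -0.2143  0.119 ] [-3.1413e+00  8.0000e-04  2.9517e+00] t [ 0.0007 -0.0007  0.001 ] a [-0.0003  0.0008  0.0007]
```

View pics/w5c.png

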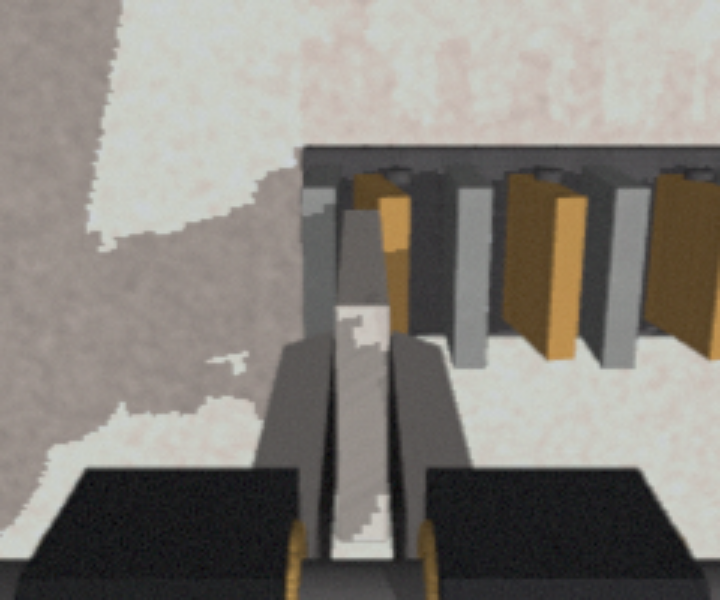

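The held plate's lower end at about (365,210) is right above the narrow slot, about 1.7 mm too far towards the cheek. I'll correct that and lower 5 mm into the mouth.

Request:
step_arm --steps '[{"jaw":0.0,"tx":0.001,"ty":-0.0017,"tz":0,"ax":0,"ay":0.001,"az":0.001},{"jaw":0.0,"tx":0.0013,"ty":-0.0017,"tz":0.004,"ax":0,"ay":0.001,"az":0.001},{"jaw":0.0,"tx":0.0013,"ty":-0.0017,"tz":0.008,"ax":0,"ay":0.001,"az":0.001},{"jaw":0.0,"tx":0.0013,"ty":-0.0017,"tz":0.011,"ax":0,"ay":0.001,"az":0.001},{"jaw":0.0,"tx":0.0013,"ty":-0.0017,"tz":0.011,"ax":0,"ay":0.001,"az":0.001}]'

```text
time: 6.05
tool_pos: [0.5634, -0.2156, 0.107]
ee_rot: [3.141, -0.002, 2.951]
wrist_force: [-1.0, 1.0, -1.2]
width: 0.0099
```

Request:
step_arm --steps '[{"jaw":0.0,"tx":0,"ty":0,"tz":0.0015,"ax":0,"ay":0,"az":0},{"jaw":0.0,"tx":0,"ty":0,"tz":0.003,"ax":0,"ay":0,"az":0},{"jaw":0.0,"tx":0,"ty":0,"tz":0.003,"ax":0,"ay":0,"az":0}]'

```text
time: 6.35
tool_pos: [0.5632, -0.2155, 0.1036]
ee_rot: [3.141, -0.002, 2.95]
wrist_force: [0.5, -0.9, -1.0]
width: 0.0099
```

```bash
python3 - <<'E'
from h import *
o=get_obs(); print({k:np.round(o[k],4) for k in('time','tool_pos','ee_rot','wrist_force','wrist_torque','width')})
E
```

```text
{'time': np.float64(6.35), 'tool_pos': array([ 0.5632, -0.2155,  0.1036]), 'ee_rot': array([ 3.1413e+00, -2.5000e-03,  2.9505e+00]), 'wrist_force': array([ 0.5175, -0.8973, -1.0405]), 'wrist_torque': array([0.0272, 0.022 , 0.025 ]), 'width': np.float64(0.0099)}
```

Request:
step_arm --steps '[{"jaw":0.0,"tx":0,"ty":-0.0005,"tz":0,"ax":0,"ay":0.002,"az":0},{"jaw":0.0,"tx":0,"ty":-0.001,"tz":0,"ax":0,"ay":0.002,"az":0},{"jaw":0.0,"tx":0,"ty":-0.001,"tz":0,"ax":0,"ay":0.002,"az":0}]'

```text
time: 6.65
tool_pos: [0.5631, -0.2163, 0.1037]
ee_rot: [3.141, -0.004, 2.95]
wrist_force: [0.3, 1.1, -0.7]
width: 0.0094
```

```bash
cat > st.py <<'E'
from h import *
o=get_obs(); print({k:np.round(o[k],4).tolist() for k in('time','tool_pos','ee_rot','wrist_force','wrist_torque','width')})
n=np.array([.191,.9815,0]);print('along n: pos %.2f mm, force %.2f'%(o['tool_pos']@n*1000,o['wrist_force']@n))
E
python3 st.py
```

```text
{'time': 6.65, 'tool_pos': [0.5631, -0.2163, 0.1037], 'ee_rot': [3.1407, -0.0044, 2.9505], 'wrist_force': [0.3479, 1.0627, -0.733], 'wrist_torque': [0.1828, -0.0518, -0.0341], 'width': 0.0094}
along n: pos -104.75 mm, force 1.11
```

Request:
step_arm --steps '[{"jaw":0.0,"tx":0,"ty":-0.0006,"tz":0,"ax":0,"ay":-0.004,"az":0},{"jaw":0.0,"tx":0,"ty":-0.0006,"tz":0,"ax":0,"ay":-0.004,"az":0},{"jaw":0.0,"tx":0,"ty":-0.0006,"tz":0,"ax":0,"ay":-0.004,"az":0}]'

```text
time: 6.95
tool_pos: [0.563, -0.2164, 0.1037]
ee_rot: [3.14, -0.0, 2.951]
wrist_force: [0.7, 2.3, -0.4]
width: 0.0099
```

```bash
python3 st.py
```

```text
{'time': 6.95, 'tool_pos': [0.563, -0.2164, 0.1037], 'ee_rot': [3.1398, -0.0005, 2.9507], 'wrist_force': [0.6582, 2.2874, -0.4423], 'wrist_torque': [0.5449, -0.0607, -0.0037], 'width': 0.0099}
along n: pos -104.85 mm, force 2.37
```

The plate is against the wall (clear side force). Now I'll lower along the wall until the wedge is felt.

Request:
step_arm --steps '[{"jaw":0.0,"tx":0,"ty":0,"tz":0.001,"ax":0.001,"ay":0,"az":0},{"jaw":0.0,"tx":0,"ty":0,"tz":0.002,"ax":0.001,"ay":0,"az":0},{"jaw":0.0,"tx":0,"ty":0,"tz":0.003,"ax":0.001,"ay":0,"az":0},{"jaw":0.0,"tx":0,"ty":0,"tz":0.004,"ax":0.001,"ay":0,"az":0},{"jaw":0.0,"tx":0,"ty":0,"tz":0.004,"ax":0.001,"ay":0,"az":0}]'

```text
time: 7.45
tool_pos: [0.5631, -0.2163, 0.0995]
ee_rot: [3.141, -0.0, 2.951]
wrist_force: [1.5, 1.0, -0.3]
width: 0.0097
```

```bash
python3 st.py
```

```text
{'time': 7.45, 'tool_pos': [0.5631, -0.2163, 0.0995], 'ee_rot': [3.1406, -0.0004, 2.9507], 'wrist_force': [1.4705, 1.0296, -0.3075], 'wrist_torque': [0.4723, -0.2127, 0.0159], 'width': 0.0097}
along n: pos -104.78 mm, force 1.29
```

Request:
step_arm --steps '[{"jaw":0.0,"tx":0,"ty":-0.0003,"tz":0.001,"ax":0,"ay":0,"az":0},{"jaw":0.0,"tx":0,"ty":-0.0003,"tz":0.002,"ax":0,"ay":0,"az":0},{"jaw":0.0,"tx":0,"ty":-0.0003,"tz":0.003,"ax":0,"ay":0,"az":0},{"jaw":0.0,"tx":0,"ty":-0.0003,"tz":0.003,"ax":0,"ay":0,"az":0}]'

```text
time: 7.85
tool_pos: [0.5631, -0.2164, 0.0963]
ee_rot: [3.14, -0.0, 2.951]
wrist_force: [0.7, 3.0, -0.5]
width: 0.01
```

```bash
python3 st.py
```

```text
{'time': 7.85, 'tool_pos': [0.5631, -0.2164, 0.0963], 'ee_rot': [3.1402, -0.0005, 2.9508], 'wrist_force': [0.694, 2.9967, -0.4504], 'wrist_torque': [0.6627, -0.2505, -0.035], 'width': 0.01}
along n: pos -104.85 mm, force 3.07
```

Request:
step_arm --steps '[{"jaw":0.0,"tx":0,"ty":0,"tz":0.0008,"ax":0.001,"ay":0,"az":0},{"jaw":0.0,"tx":0,"ty":0,"tz":0.0016,"ax":0.001,"ay":0,"az":0},{"jaw":0.0,"tx":0,"ty":0,"tz":0.0024,"ax":0.001,"ay":0,"az":0},{"jaw":0.0,"tx":0,"ty":0,"tz":0.0024,"ax":0.001,"ay":0,"az":0}]'

```text
time: 8.25
tool_pos: [0.5633, -0.2164, 0.0949]
ee_rot: [3.141, 0.0, 2.951]
wrist_force: [0.1, 3.3, 5.2]
width: 0.0096
```

```bash
python3 st.py
```

```text
{'time': 8.25, 'tool_pos': [0.5633, -0.2164, 0.0949], 'ee_rot': [3.1412, 0.0004, 2.9509], 'wrist_force': [0.0553, 3.307, 5.1695], 'wrist_torque': [0.8112, 0.1837, 0.0181], 'width': 0.0096}
along n: pos -104.77 mm, force 3.26
```

Wedge contact at 13 mm depth, which agrees with the narrow mouth seen. I'll release and back off upward.

Request:
step_arm --steps '[{"jaw":0.15,"tx":0,"ty":0,"tz":0,"ax":0,"ay":0,"az":0},{"jaw":0.4,"tx":0,"ty":0,"tz":0,"ax":0,"ay":0,"az":0},{"jaw":0.4,"tx":0,"ty":0,"tz":0,"ax":0,"ay":0,"az":0},{"jaw":0.4,"tx":0,"ty":0,"tz":-0.01,"ax":0,"ay":0,"az":0},{"jaw":0.4,"tx":0,"ty":0,"tz":-0.04,"ax":0,"ay":0,"az":0},{"jaw":0.4,"tx":0,"ty":0,"tz":-0.06,"ax":0,"ay":0,"az":0},{"jaw":0.4,"tx":0,"ty":0,"tz":-0.06,"ax":0,"ay":0,"az":0},{"jaw":0,"tx":0,"ty":0,"tz":-0.06,"ax":0,"ay":0,"az":0}]'

```text
time: 9.05
tool_pos: [0.5634, -0.2166, 0.1552]
ee_rot: [-3.141, 0.001, 2.951]
wrist_force: [-0.2, -0.1, 0.2]
width: 0.0329
```

```bash
python3 - <<'E'
from rack import *
comps('w6')
z=np.load('w6.npz');pc=z['pc'];d=z['d'];x,y,h=pc[...,0],pc[...,1],pc[...,2]
m=((d>0)&(x>.52)&(x<.62)&(y>-.235)&(y<-.195)&(h>.105)&(h<.125)).astype(np.uint8)
n_,l_,st,_=cv2.connectedComponentsWithStats(m); k=l_==1+np.argmax(st[1:,4])
print(k.sum(),cv2.minAreaRect(pc[k][:,:2].astype(np.float32)*1000),np.median(h[k]))
a=cv2.imread('pics/w6.png')[100:320,200:440]; cv2.imwrite('pics/w6c.png',cv2.resize(a,None,fx=2.5,fy=2.5))
E
python3 st.py
```

```text
brass 457 [array([ 564.8, -204.2]), array([ 9.1, 50.4]), np.float64(79.5)] 0.0469
brass 481 [array([ 574.2, -154.6]), array([10.1, 50.1]), np.float64(78.9)] 0.0469
brass 499 [array([ 583.7, -106.6]), array([11.1, 50.4]), np.float64(79.3)] 0.0468
grey 506 [array([ 560.4, -226.2]), array([18.5, 56.7]), np.float64(67.5)] 0.0479
grey 552 [array([ 568.5, -181.3]), array([10.3, 55.2]), np.float64(78.9)] 0.0478
grey 574 [array([ 577.1, -137.2]), array([10.3, 55. ]), np.float64(79.3)] 0.0478
grey 603 [array([585.4, -93.3]), array([10.9, 55.2]), np.float64(78.9)] 0.0477
{'time': np.float64(9.1), 'tool_pos': array([ 0.5628, -0.2163,  0.1539]), 'ee_rot': array([ 3.1411e+00, -9.0000e-04,  2.9507e+00]), 'wrist_force': array([-0.3065, -0.278 , -0.1644]), 'width': np.float64(0.0289)}
820 ((561.967041015625, -215.64024353027344), (9.613911628723145, 50.53712463378906), 79.30900573730469) 0.11490757246636762
{'time': 9.1, 'tool_pos': [0.5628, -0.2163, 0.1539], 'ee_rot': [3.1411, -0.0009, 2.9507], 'wrist_force': [-0.3065, -0.278, -0.1644], 'wrist_torque': [0.0455, 0.0454, -0.0307], 'width': 0.0289}
along n: pos -104.81 mm, force -0.33
```

View pics/w6c.png

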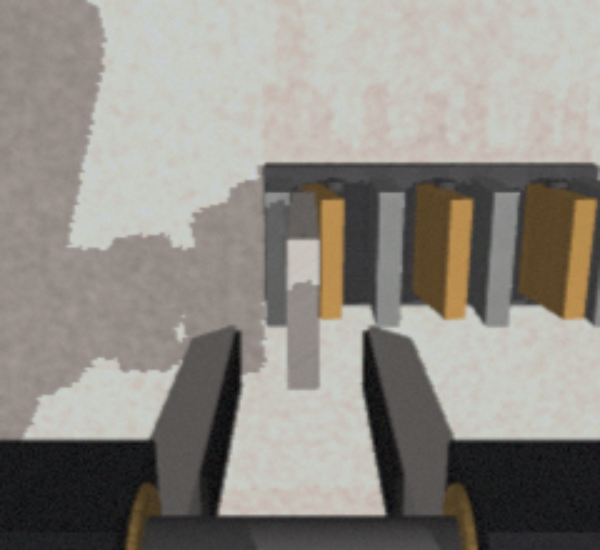

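The thin plate stands upright in the narrow slot (image (303,300)), flat against the wall: 10.1 mm centre-to-centre across and 0.15 mm off along. Now I'll close the fingers and push on its top.

Request:
step_arm --steps '[{"jaw":0,"tx":0,"ty":0,"tz":0.005,"ax":0,"ay":0,"az":0},{"jaw":0,"tx":0,"ty":0,"tz":0.012,"ax":0,"ay":0,"az":0},{"jaw":0,"tx":0,"ty":0,"tz":0.018,"ax":0,"ay":0,"az":0},{"jaw":0,"tx":0,"ty":0,"tz":0.022,"ax":0,"ay":0,"az":0},{"jaw":0,"tx":0,"ty":0,"tz":0.024,"ax":0,"ay":0,"az":0},{"jaw":0,"tx":0,"ty":0,"tz":0.024,"ax":0,"ay":0,"az":0}]'

```text
time: 9.7
tool_pos: [0.5626, -0.2161, 0.1293]
ee_rot: [3.141, -0.002, 2.951]
wrist_force: [0.3, 0.1, 0.6]
width: 0.0001
```

```bash
python3 st.py
```

```text
{'time': 9.7, 'tool_pos': [0.5626, -0.2161, 0.1293], 'ee_rot': [3.1408, -0.0019, 2.9508], 'wrist_force': [0.3246, 0.0723, 0.5976], 'wrist_torque': [-0.0083, 0.01, -0.0217], 'width': 0.0001}
along n: pos -104.69 mm, force 0.13
```

Request:
step_arm --steps '[{"jaw":0,"tx":0,"ty":0,"tz":0.001,"ax":0,"ay":0,"az":0},{"jaw":0,"tx":0,"ty":0,"tz":0.0016,"ax":0,"ay":0,"az":0},{"jaw":0,"tx":0,"ty":0,"tz":0.0022,"ax":0,"ay":0,"az":0},{"jaw":0,"tx":0,"ty":0,"tz":0.0028,"ax":0,"ay":0,"az":0},{"jaw":0,"tx":0,"ty":0,"tz":0.0034,"ax":0,"ay":0,"az":0}]'

```text
time: 10.2
tool_pos: [0.5626, -0.2162, 0.126]
ee_rot: [3.141, -0.002, 2.951]
wrist_force: [0.3, 0.7, -0.2]
width: 0.0002
```

Request:
step_arm --steps '[{"jaw":0,"tx":0,"ty":0,"tz":0.0004,"ax":0,"ay":0,"az":0},{"jaw":0,"tx":0,"ty":0,"tz":0.0008,"ax":0,"ay":0,"az":0},{"jaw":0,"tx":0,"ty":0,"tz":0.0012,"ax":0,"ay":0,"az":0},{"jaw":0,"tx":0,"ty":0,"tz":0.0012,"ax":0,"ay":0,"az":0}]'

```text
time: 10.6
tool_pos: [0.5627, -0.2162, 0.1254]
ee_rot: [3.141, -0.001, 2.951]
wrist_force: [-1.1, 0.4, 2.5]
width: 0.0004
```

Request:
step_arm --steps '[{"jaw":0,"tx":0,"ty":0,"tz":0.0006,"ax":0,"ay":0,"az":0},{"jaw":0,"tx":0,"ty":0,"tz":0.0009,"ax":0,"ay":0,"az":0},{"jaw":0,"tx":0,"ty":0,"tz":0.0012,"ax":0,"ay":0,"az":0},{"jaw":0,"tx":0,"ty":0,"tz":0.0012,"ax":0,"ay":0,"az":0}]'

```text
time: 11.0
tool_pos: [0.5631, -0.2164, 0.1252]
ee_rot: [3.141, 0.001, 2.951]
wrist_force: [-1.3, 0.5, 6.2]
width: 0.0006
```

Request:
step_arm --steps '[{"jaw":0,"tx":0,"ty":0,"tz":0.0012,"ax":0,"ay":0,"az":0},{"jaw":0,"tx":0,"ty":0,"tz":0.0015,"ax":0,"ay":0,"az":0},{"jaw":0,"tx":0,"ty":0,"tz":0.0016,"ax":0,"ay":0,"az":0},{"jaw":0,"tx":0,"ty":0,"tz":0.0016,"ax":0,"ay":0,"az":0}]'

```text
time: 11.4
tool_pos: [0.5635, -0.2164, 0.1251]
ee_rot: [-3.141, 0.002, 2.951]
wrist_force: [-1.9, 1.1, 7.5]
width: 0.0004
```

Request:
step_arm --steps '[{"jaw":0,"tx":0,"ty":0,"tz":0.0014,"ax":0,"ay":0,"az":0},{"jaw":0,"tx":0,"ty":0,"tz":0.0018,"ax":0,"ay":0,"az":0},{"jaw":0,"tx":0,"ty":0,"tz":0.002,"ax":0,"ay":0,"az":0},{"jaw":0,"tx":0,"ty":0,"tz":0.002,"ax":0,"ay":0,"az":0}]'

```text
time: 11.8
tool_pos: [0.564, -0.2165, 0.125]
ee_rot: [-3.141, 0.004, 2.951]
wrist_force: [-1.4, 1.4, 7.5]
width: 0.0006
```

```bash
python3 st.py
```

```text
{'time': 11.8, 'tool_pos': [0.564, -0.2165, 0.125], 'ee_rot': [-3.141, 0.0044, 2.951], 'wrist_force': [-1.4452, 1.4189, 7.5007], 'wrist_torque': [0.2871, 0.4544, 0.0021], 'width': 0.0006}
along n: pos -104.81 mm, force 1.12
```

Request:
step_arm --steps '[{"jaw":0,"tx":0.0005,"ty":0,"tz":0.0016,"ax":0,"ay":0.004,"az":0},{"jaw":0,"tx":0.001,"ty":0,"tz":0.0019,"ax":0,"ay":0.004,"az":0},{"jaw":0,"tx":0.001,"ty":0,"tz":0.002,"ax":0,"ay":0.004,"az":0},{"jaw":0,"tx":0.001,"ty":0,"tz":0.002,"ax":0,"ay":0.004,"az":0}]'

```text
time: 12.2
tool_pos: [0.5639, -0.2165, 0.125]
ee_rot: [-3.141, 0.004, 2.951]
wrist_force: [-0.4, 1.1, 8.2]
width: 0.0007
```

```bash
python3 st.py
```

```text
{'time': 12.2, 'tool_pos': [0.5639, -0.2165, 0.125], 'ee_rot': [-3.1406, 0.0036, 2.9511], 'wrist_force': [-0.3565, 1.0517, 8.1801], 'wrist_torque': [0.1954, 0.1979, 0.0181], 'width': 0.0007}
along n: pos -104.82 mm, force 0.96
```

Request:
step_arm --steps '[{"jaw":0,"tx":0.001,"ty":0,"tz":0.002,"ax":0,"ay":0.004,"az":0},{"jaw":0,"tx":0.001,"ty":0,"tz":0.0023,"ax":0,"ay":0.004,"az":0},{"jaw":0,"tx":0.001,"ty":0,"tz":0.0025,"ax":0,"ay":0.004,"az":0},{"jaw":0,"tx":0.001,"ty":0,"tz":0.0025,"ax":0,"ay":0.004,"az":0},{"jaw":0,"tx":0.001,"ty":0,"tz":0.0025,"ax":0,"ay":0.004,"az":0}]'

```text
time: 12.7
tool_pos: [0.5639, -0.2166, 0.125]
ee_rot: [-3.14, 0.003, 2.951]
wrist_force: [-1.8, 0.8, 9.5]
width: 0.0002
```

Request:
step_arm --steps '[{"jaw":0,"tx":0.001,"ty":0,"tz":0.0025,"ax":0,"ay":0.003,"az":0},{"jaw":0,"tx":0.001,"ty":0,"tz":0.0027,"ax":0,"ay":0.003,"az":0},{"jaw":0,"tx":0.001,"ty":0,"tz":0.0027,"ax":0,"ay":0.003,"az":0},{"jaw":0,"tx":0.001,"ty":0,"tz":0.0027,"ax":0,"ay":0.003,"az":0},{"jaw":0,"tx":0.001,"ty":0,"tz":0.0027,"ax":0,"ay":0.003,"az":0},{"jaw":0,"tx":0.001,"ty":0,"tz":0.0027,"ax":0,"ay":0.003,"az":0}]'

```text
time: 13.3
tool_pos: [0.5639, -0.2166, 0.1249]
ee_rot: [-3.139, 0.004, 2.951]
wrist_force: [-0.9, 1.6, 9.1]
width: 0.0002
```

```bash
python3 st.py
```

```text
{'time': 13.3, 'tool_pos': [0.5639, -0.2166, 0.1249], 'ee_rot': [-3.1394, 0.004, 2.9514], 'wrist_force': [-0.8891, 1.5688, 9.1376], 'wrist_torque': [0.2762, 0.4007, -0.0178], 'width': 0.0002}
along n: pos -104.89 mm, force 1.37
```

Request:
step_arm --steps '[{"jaw":0,"tx":0.001,"ty":0.0003,"tz":0.0027,"ax":-0.002,"ay":0.004,"az":0},{"jaw":0,"tx":0.001,"ty":0.0003,"tz":0.003,"ax":-0.002,"ay":0.004,"az":0},{"jaw":0,"tx":0.001,"ty":0.0003,"tz":0.003,"ax":-0.002,"ay":0.004,"az":0},{"jaw":0,"tx":0.001,"ty":0.0003,"tz":0.003,"ax":-0.002,"ay":0.004,"az":0},{"jaw":0,"tx":0.001,"ty":0.0003,"tz":0.003,"ax":-0.002,"ay":0.004,"az":0},{"jaw":0,"tx":0.001,"ty":0.0003,"tz":0.003,"ax":-0.002,"ay":0.004,"az":0}]'

```text
time: 13.9
tool_pos: [0.5641, -0.2165, 0.1249]
ee_rot: [-3.14, 0.004, 2.952]
wrist_force: [-2.4, 1.6, 10.5]
width: 0.0006
```

```bash
python3 st.py; python3 -c "
from h import *
to(.5783,.1386,.20,np.pi+.085)"
```

```text
{'time': 13.9, 'tool_pos': [0.5641, -0.2165, 0.1249], 'ee_rot': [-3.1403, 0.0042, 2.9516], 'wrist_force': [-2.3804, 1.5738, 10.4909], 'wrist_torque': [0.2584, 0.3761, 0.0734], 'width': 0.0006}
along n: pos -104.78 mm, force 1.09
from [ 0.5641 -0.2165  0.1249] [-3.1403  0.0042  2.9516] t [ 0.0528  0.3513 -0.0758] a [-0.0018  0.004  -0.275 ]
```

That's 10.5 N, after about 1 s at 9–10 N. I'll lift off and go to the thick plate.

Request:
step_arm --steps '[{"jaw":0,"tx":0,"ty":0,"tz":-0.005,"ax":-0.002,"ay":0.004,"az":0},{"jaw":0,"tx":0,"ty":0,"tz":-0.045,"ax":-0.002,"ay":0.004,"az":0},{"jaw":0.6,"tx":0.02,"ty":0.05,"tz":-0.076,"ax":-0.002,"ay":0.004,"az":-0.1},{"jaw":0.6,"tx":0.053,"ty":0.351,"tz":-0.076,"ax":-0.002,"ay":0.004,"az":-0.275},{"jaw":0.6,"tx":0.053,"ty":0.351,"tz":-0.076,"ax":-0.002,"ay":0.004,"az":-0.275},{"jaw":0.6,"tx":0.053,"ty":0.351,"tz":-0.076,"ax":-0.002,"ay":0.004,"az":-0.275},{"jaw":0.6,"tx":0.053,"ty":0.351,"tz":-0.076,"ax":-0.002,"ay":0.004,"az":-0.275},{"jaw":0.6,"tx":0.053,"ty":0.351,"tz":-0.076,"ax":-0.002,"ay":0.004,"az":-0.275}]'

```text
time: 14.7
tool_pos: [0.5733, 0.0774, 0.1986]
ee_rot: [3.141, -0.0, -3.057]
wrist_force: [0.1, -0.6, -0.3]
width: 0.045
```

```bash
python3 -c "
from h import *
to(.5783,.1386,.15,np.pi+.085)"
```

```text
from [0.5733 0.0774 0.1986] [ 3.1415e+00 -4.0000e-04 -3.0569e+00] t [-0.0102  0.0606  0.0486] a [ 0.0001 -0.0004 -0.0003]
```

Request:
step_arm --steps '[{"jaw":0.6,"tx":-0.01,"ty":0.04,"tz":0,"ax":0,"ay":0,"az":0},{"jaw":0.6,"tx":-0.01,"ty":0.061,"tz":0.02,"ax":0,"ay":0,"az":0},{"jaw":0.6,"tx":-0.01,"ty":0.061,"tz":0.049,"ax":0,"ay":0,"az":0},{"jaw":0.6,"tx":-0.01,"ty":0.061,"tz":0.049,"ax":0,"ay":0,"az":0},{"jaw":0.6,"tx":-0.01,"ty":0.061,"tz":0.049,"ax":0,"ay":0,"az":0}]'

```text
time: 15.2
tool_pos: [0.5776, 0.1387, 0.1487]
ee_rot: [-3.141, -0.003, -3.057]
wrist_force: [0.1, 0.2, 0.2]
width: 0.0564
```

```bash
python3 - <<'E'
from look import *
im,d=snapshot('wrist');pc=cloud('wrist',d);x,y,h=pc[...,0],pc[...,1],pc[...,2]
m=((d>0)&(x>.52)&(x<.64)&(y>.115)&(y<.165)&(h>.088)&(h<.1)).astype(np.uint8)
n_,l_,st,_=cv2.connectedComponentsWithStats(m); k=l_==1+np.argmax(st[1:,4])
r=cv2.minAreaRect(pc[k][:,:2].astype(np.float32)*1000);print(k.sum(),r,np.median(h[k]),im[k].mean(0))
to(.5783,.1386,.07,np.pi+.085)
E
```

```text
1098 ((579.0482177734375, 137.4873046875), (50.03142547607422, 15.46394157409668), 4.521196365356445) 0.09461572774169762 [136.84972678 131.21948998 126.6848816 ]
from [0.5785 0.1386 0.1502] [ 3.1415e+00  1.0000e-04 -3.0577e+00] t [0.0002 0.0001 0.0802] a [ 0.0001  0.0001 -0.0011]
```

The plate is grey, at the height and size expected. Descend and grip.

Request:
step_arm --steps '[{"jaw":0.6,"tx":0,"ty":-0.001,"tz":0.04,"ax":0,"ay":0,"az":0},{"jaw":0.6,"tx":0,"ty":-0.001,"tz":0.07,"ax":0,"ay":0,"az":0},{"jaw":0.3,"tx":0,"ty":-0.001,"tz":0.079,"ax":0,"ay":0,"az":0},{"jaw":0.25,"tx":0,"ty":-0.001,"tz":0.079,"ax":0,"ay":0,"az":0},{"jaw":0.2,"tx":0,"ty":-0.001,"tz":0.079,"ax":0,"ay":0,"az":0},{"jaw":0,"tx":0,"ty":-0.001,"tz":0.079,"ax":0,"ay":0,"az":0},{"jaw":0,"tx":0,"ty":-0.001,"tz":0.079,"ax":0,"ay":0,"az":0},{"jaw":0,"tx":0,"ty":-0.001,"tz":0.079,"ax":0,"ay":0,"az":0}]'

```text
time: 16.05
tool_pos: [0.5796, 0.1377, 0.0729]
ee_rot: [3.141, 0.003, -3.058]
wrist_force: [-0.9, 0.6, 4.0]
width: 0.0156
```

Request:
step_arm --steps '[{"jaw":0,"tx":0,"ty":0,"tz":0,"ax":0,"ay":0,"az":0},{"jaw":0,"tx":0,"ty":0,"tz":0,"ax":0,"ay":0,"az":0},{"jaw":0,"tx":0,"ty":0,"tz":0,"ax":0,"ay":0,"az":0}]'

```text
time: 16.35
tool_pos: [0.5795, 0.1377, 0.0729]
ee_rot: [3.141, 0.003, -3.058]
wrist_force: [0.3, 0.0, 0.1]
width: 0.0158
```

```bash
python3 st.py
```

```text
{'time': 16.35, 'tool_pos': [0.5795, 0.1377, 0.0729], 'ee_rot': [3.1415, 0.003, -3.0576], 'wrist_force': [0.3106, 0.0003, 0.1066], 'wrist_torque': [0.0393, -0.0118, -0.0043], 'width': 0.0158}
along n: pos 245.87 mm, force 0.06
```

Request:
step_arm --steps '[{"jaw":0,"tx":0,"ty":0,"tz":-0.03,"ax":0,"ay":0,"az":0},{"jaw":0,"tx":0,"ty":0,"tz":-0.07,"ax":0,"ay":0,"az":0},{"jaw":0,"tx":0,"ty":0,"tz":-0.08,"ax":0,"ay":0,"az":0},{"jaw":0,"tx":0,"ty":0,"tz":-0.08,"ax":0,"ay":0,"az":0}]'

```text
time: 16.75
tool_pos: [0.5806, 0.1379, 0.1549]
ee_rot: [3.141, 0.008, -3.058]
wrist_force: [-0.5, -0.6, -1.8]
width: 0.0157
```

```bash
python3 st.py; python3 -c "
from h import *
to(.5809,-.1232,.13,2.951)"
```

```text
{'time': 16.75, 'tool_pos': [0.5806, 0.1379, 0.1549], 'ee_rot': [3.1412, 0.0075, -3.0575], 'wrist_force': [-0.483, -0.6331, -1.7811], 'wrist_torque': [0.0328, -0.0259, -0.0204], 'width': 0.0157}
along n: pos 246.22 mm, force -0.71
from [0.5806 0.1379 0.1549] [ 3.1412  0.0075 -3.0575] t [ 0.0218 -0.2602  0.0246] a [0.0014 0.0074 0.2746]
```

Request:
step_arm --steps '[{"jaw":0,"tx":0.022,"ty":-0.26,"tz":0,"ax":0.001,"ay":0.007,"az":0.275},{"jaw":0,"tx":0.022,"ty":-0.26,"tz":0,"ax":0.001,"ay":0.007,"az":0.275},{"jaw":0,"tx":0.022,"ty":-0.26,"tz":0,"ax":0.001,"ay":0.007,"az":0.275},{"jaw":0,"tx":0.022,"ty":-0.26,"tz":0.005,"ax":0.001,"ay":0.007,"az":0.275},{"jaw":0,"tx":0.022,"ty":-0.26,"tz":0.015,"ax":0.001,"ay":0.007,"az":0.275},{"jaw":0,"tx":0.022,"ty":-0.26,"tz":0.022,"ax":0.001,"ay":0.007,"az":0.275},{"jaw":0,"tx":0.022,"ty":-0.26,"tz":0.024,"ax":0.001,"ay":0.007,"az":0.275},{"jaw":0,"tx":0.022,"ty":-0.26,"tz":0.024,"ax":0.001,"ay":0.007,"az":0.275}]'

```text
time: 17.55
tool_pos: [0.5794, -0.1217, 0.128]
ee_rot: [3.139, -0.004, 2.951]
wrist_force: [-0.4, 0.6, -2.1]
width: 0.0156
```

Request:
step_arm --steps '[{"jaw":0,"tx":0,"ty":0,"tz":0,"ax":0,"ay":0,"az":0}]'

```text
time: 17.65
tool_pos: [0.5796, -0.1199, 0.1278]
ee_rot: [3.139, -0.005, 2.953]
wrist_force: [-0.0, 0.8, -1.2]
width: 0.0159
```

```bash
python3 - <<'E'
from rack import *
from held import held
comps('w7'); o=get_obs(); held('w7',o['tool_pos'],o['ee_rot'])
to(.5809,-.1232,.12,2.951)
a=cv2.imread('pics/w7.png')[100:320,160:480]; cv2.imwrite('pics/w7c.png',cv2.resize(a,None,fx=2.4,fy=2.4))
E
```

```text
brass 558 [array([ 565.4, -204.3]), array([ 9.4, 50.4]), np.float64(79.0)] 0.0481
brass 527 [array([ 574.9, -154.6]), array([ 9.4, 50.7]), np.float64(79.5)] 0.0481
brass 318 [array([ 579.4, -105.6]), array([ 9. , 40.4]), np.float64(80.3)] 0.0478
grey 387 [array([ 560.3, -219.6]), array([20.1, 52.1]), np.float64(80.3)] 0.0499
grey 709 [array([ 569.9, -181.4]), array([10.4, 56.4]), np.float64(79.3)] 0.0488
grey 522 [array([ 572.6, -136.4]), array([ 9.9, 44.8]), np.float64(78.6)] 0.0488
grey 580 [array([586.2, -93. ]), array([10.2, 55.3]), np.float64(79.2)] 0.0488
{'time': np.float64(17.7), 'tool_pos': array([ 0.5794, -0.1196,  0.1275]), 'ee_rot': array([ 3.1386, -0.0054,  2.9533]), 'wrist_force': array([-0.0303, -0.3218, -2.1222]), 'width': np.float64(0.0157)}
331 lo [26.  -7.5 12.4] hi [26.7  7.6 57.4]
12 76 x [26.  26.6] y [-7.8  8. ]
20 66 x [26.1 26.6] y [-7.4  7.5]
28 52 x [26.1 26.6] y [-7.7  7.9]
36 58 x [26.1 26.5] y [-7.8  8.1]
44 43 x [26.1 26.7] y [-7.5  7.6]
52 36 x [26.2 26.5] y [-7.6  7.7]
from [ 0.5794 -0.1196  0.1275] [ 3.1386 -0.0054  2.9533] t [-0.0022 -0.0033  0.0075] a [ 0.003  -0.0054  0.0023]
```

View pics/w7c.png

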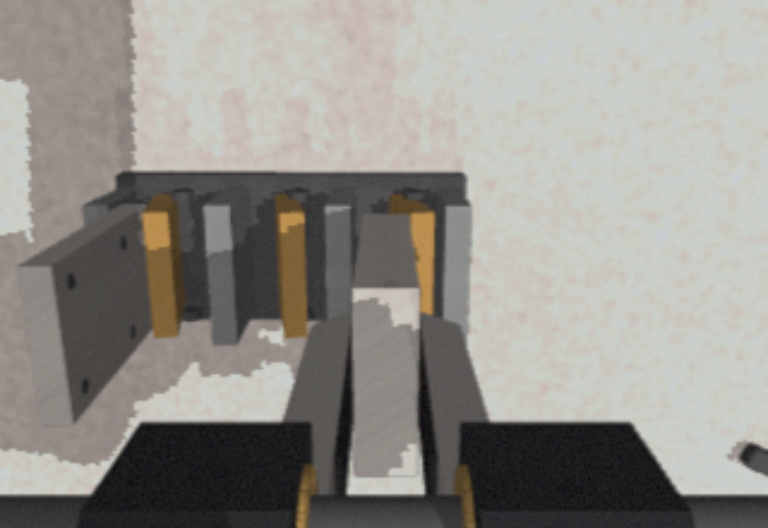

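The thin plate still stands in the narrow slot at left (90,320). The thick plate at (385,260) is above the wide slot, about 3 mm off towards the cheek. I'll correct that and lower it in.

Request:
step_arm --steps '[{"jaw":0,"tx":-0.0034,"ty":-0.0028,"tz":0.002,"ax":0.003,"ay":-0.005,"az":0.002},{"jaw":0,"tx":-0.0034,"ty":-0.0028,"tz":0.007,"ax":0.003,"ay":-0.005,"az":0.002},{"jaw":0,"tx":-0.0034,"ty":-0.0028,"tz":0.012,"ax":0.003,"ay":-0.005,"az":0.002},{"jaw":0,"tx":-0.0034,"ty":-0.0028,"tz":0.016,"ax":0.003,"ay":-0.005,"az":0.002},{"jaw":0,"tx":-0.0034,"ty":-0.0028,"tz":0.016,"ax":0.003,"ay":-0.005,"az":0.002}]'

```text
time: 18.2
tool_pos: [0.5815, -0.1227, 0.1103]
ee_rot: [3.141, -0.002, 2.951]
wrist_force: [0.2, -0.5, -2.2]
width: 0.0162
```

```bash
python3 st.py; python3 -c "
from h import *
to(.5821,-.1229,.104,2.951)"
```

```text
{'time': 18.2, 'tool_pos': [0.5815, -0.1227, 0.1103], 'ee_rot': [3.1413, -0.0024, 2.9514], 'wrist_force': [0.2112, -0.5441, -2.2159], 'wrist_torque': [0.0275, -0.0188, 0.0086], 'width': 0.0162}
along n: pos -9.33 mm, force -0.49
from [ 0.5815 -0.1227  0.1103] [ 3.1413e+00 -2.4000e-03  2.9514e+00] t [-0.0007 -0.0001  0.0063] a [ 0.0003 -0.0024  0.0004]
```

Request:
step_arm --steps '[{"jaw":0,"tx":-0.0007,"ty":-0.0002,"tz":0.003,"ax":0,"ay":-0.002,"az":0},{"jaw":0,"tx":-0.0007,"ty":-0.0002,"tz":0.006,"ax":0,"ay":-0.002,"az":0},{"jaw":0,"tx":-0.0007,"ty":-0.0002,"tz":0.009,"ax":0,"ay":-0.002,"az":0},{"jaw":0,"tx":-0.0007,"ty":-0.001,"tz":0.009,"ax":0,"ay":-0.002,"az":0},{"jaw":0,"tx":-0.0007,"ty":-0.0015,"tz":0.009,"ax":0,"ay":-0.002,"az":0},{"jaw":0,"tx":-0.0007,"ty":-0.0015,"tz":0.009,"ax":0,"ay":-0.002,"az":0}]'

```text
time: 18.8
tool_pos: [0.582, -0.1244, 0.1016]
ee_rot: [3.141, 0.0, 2.951]
wrist_force: [0.6, -0.6, -2.1]
width: 0.0154
```

```bash
python3 st.py
```

```text
{'time': 18.8, 'tool_pos': [0.582, -0.1244, 0.1016], 'ee_rot': [3.1414, 0.0001, 2.9512], 'wrist_force': [0.608, -0.6232, -2.1476], 'wrist_torque': [-0.0287, 0.0261, -0.023], 'width': 0.0154}
along n: pos -10.98 mm, force -0.50
```

Free, 7 mm deep. Now to the wall.

Request:
step_arm --steps '[{"jaw":0,"tx":0,"ty":-0.0004,"tz":0,"ax":0,"ay":0,"az":0},{"jaw":0,"tx":0,"ty":-0.0008,"tz":0,"ax":0,"ay":0,"az":0},{"jaw":0,"tx":0,"ty":-0.0012,"tz":0,"ax":0,"ay":0,"az":0},{"jaw":0,"tx":0,"ty":-0.0012,"tz":0,"ax":0,"ay":0,"az":0}]'

```text
time: 19.2
tool_pos: [0.582, -0.1252, 0.1018]
ee_rot: [3.141, 0.001, 2.951]
wrist_force: [0.2, 1.2, -1.0]
width: 0.0156
```

```bash
python3 st.py
```

```text
{'time': 19.2, 'tool_pos': [0.582, -0.1252, 0.1018], 'ee_rot': [3.1405, 0.0005, 2.9514], 'wrist_force': [0.213, 1.243, -0.9712], 'wrist_torque': [0.3623, -0.0956, 0.0325], 'width': 0.0156}
along n: pos -11.71 mm, force 1.26
```

Wall contact at n = -11.7, as predicted. Lowering along it.

Request:
step_arm --steps '[{"jaw":0,"tx":0,"ty":-0.0004,"tz":0.0015,"ax":0.001,"ay":0,"az":0},{"jaw":0,"tx":0,"ty":-0.0004,"tz":0.003,"ax":0.001,"ay":0,"az":0},{"jaw":0,"tx":0,"ty":-0.0004,"tz":0.0045,"ax":0.001,"ay":0,"az":0},{"jaw":0,"tx":0,"ty":-0.0004,"tz":0.006,"ax":0.001,"ay":0,"az":0},{"jaw":0,"tx":0,"ty":-0.0004,"tz":0.0075,"ax":0.001,"ay":0,"az":0},{"jaw":0,"tx":0,"ty":-0.0004,"tz":0.009,"ax":0.001,"ay":0,"az":0},{"jaw":0,"tx":0,"ty":-0.0004,"tz":0.0095,"ax":0.001,"ay":0,"az":0}]'

```text
time: 19.9
tool_pos: [0.582, -0.1252, 0.0922]
ee_rot: [3.141, 0.0, 2.952]
wrist_force: [0.6, 2.7, 0.2]
width: 0.0158
```

```bash
python3 st.py
```

```text
{'time': 19.9, 'tool_pos': [0.582, -0.1252, 0.0922], 'ee_rot': [3.1408, 0.0004, 2.9516], 'wrist_force': [0.6186, 2.7386, 0.2385], 'wrist_torque': [0.7976, -0.1891, 0.0062], 'width': 0.0158}
along n: pos -11.72 mm, force 2.81
```

Request:
step_arm --steps '[{"jaw":0,"tx":0,"ty":-0.0003,"tz":0.001,"ax":0.001,"ay":0,"az":0},{"jaw":0,"tx":0,"ty":-0.0003,"tz":0.002,"ax":0.001,"ay":0,"az":0},{"jaw":0,"tx":0,"ty":-0.0003,"tz":0.003,"ax":0.001,"ay":0,"az":0},{"jaw":0,"tx":0,"ty":-0.0003,"tz":0.004,"ax":0.001,"ay":0,"az":0},{"jaw":0,"tx":0,"ty":-0.0003,"tz":0.004,"ax":0.001,"ay":0,"az":0}]'

```text
time: 20.4
tool_pos: [0.582, -0.1252, 0.088]
ee_rot: [3.141, 0.001, 2.952]
wrist_force: [0.9, 4.4, -1.0]
width: 0.016
```

Request:
step_arm --steps '[{"jaw":0,"tx":0,"ty":-0.0003,"tz":0.001,"ax":0,"ay":0,"az":0},{"jaw":0,"tx":0,"ty":-0.0003,"tz":0.0018,"ax":0,"ay":0,"az":0},{"jaw":0,"tx":0,"ty":-0.0003,"tz":0.0018,"ax":0,"ay":0,"az":0}]'

```text
time: 20.7
tool_pos: [0.5821, -0.1252, 0.0862]
ee_rot: [3.141, 0.001, 2.952]
wrist_force: [1.2, 4.9, -0.2]
width: 0.0154
```

```bash
python3 st.py
```

```text
{'time': 20.7, 'tool_pos': [0.5821, -0.1252, 0.0862], 'ee_rot': [3.1407, 0.0007, 2.9518], 'wrist_force': [1.2317, 4.9485, -0.2445], 'wrist_torque': [1.1269, -0.2781, 0.0115], 'width': 0.0154}
along n: pos -11.76 mm, force 5.09
```

Request:
step_arm --steps '[{"jaw":0,"tx":0,"ty":0.0,"tz":0.0008,"ax":0.001,"ay":0,"az":0},{"jaw":0,"tx":0,"ty":0.0,"tz":0.0016,"ax":0.001,"ay":0,"az":0},{"jaw":0,"tx":0,"ty":0.0,"tz":0.0024,"ax":0.001,"ay":0,"az":0},{"jaw":0,"tx":0,"ty":0.0,"tz":0.0024,"ax":0.001,"ay":0,"az":0}]'

```text
time: 21.1
tool_pos: [0.5821, -0.1252, 0.0836]
ee_rot: [-3.142, 0.001, 2.952]
wrist_force: [1.7, 5.2, 0.2]
width: 0.0159
```

```bash
python3 st.py
```

```text
{'time': 21.1, 'tool_pos': [0.5821, -0.1252, 0.0836], 'ee_rot': [-3.1416, 0.0006, 2.9518], 'wrist_force': [1.7078, 5.2292, 0.1831], 'wrist_torque': [1.0247, -0.2893, 0.0183], 'width': 0.0159}
along n: pos -11.70 mm, force 5.46
```

Request:
step_arm --steps '[{"jaw":0,"tx":0,"ty":0.0003,"tz":0.0008,"ax":0,"ay":0,"az":0},{"jaw":0,"tx":0,"ty":0.0003,"tz":0.0016,"ax":0,"ay":0,"az":0},{"jaw":0,"tx":0,"ty":0.0003,"tz":0.0022,"ax":0,"ay":0,"az":0},{"jaw":0,"tx":0,"ty":0.0003,"tz":0.0022,"ax":0,"ay":0,"az":0}]'

```text
time: 21.5
tool_pos: [0.582, -0.1251, 0.081]
ee_rot: [-3.141, 0.0, 2.952]
wrist_force: [0.3, 3.7, -1.3]
width: 0.0159
```

```bash
python3 st.py
```

```text
{'time': 21.5, 'tool_pos': [0.582, -0.1251, 0.081], 'ee_rot': [-3.1411, 0.0002, 2.9517], 'wrist_force': [0.288, 3.683, -1.2812], 'wrist_torque': [0.7704, -0.2087, -0.0179], 'width': 0.0159}
along n: pos -11.67 mm, force 3.67
```

Request:
step_arm --steps '[{"jaw":0,"tx":0,"ty":0,"tz":0.0008,"ax":0,"ay":0,"az":0},{"jaw":0,"tx":0,"ty":0,"tz":0.0016,"ax":0,"ay":0,"az":0},{"jaw":0,"tx":0,"ty":0,"tz":0.0022,"ax":0,"ay":0,"az":0},{"jaw":0,"tx":0,"ty":0,"tz":0.0022,"ax":0,"ay":0,"az":0}]'

```text
time: 21.9
tool_pos: [0.5819, -0.1252, 0.0786]
ee_rot: [-3.141, 0.0, 2.952]
wrist_force: [0.9, 3.4, -0.9]
width: 0.0158
```

```bash
python3 st.py
```

```text
{'time': 21.9, 'tool_pos': [0.5819, -0.1252, 0.0786], 'ee_rot': [-3.1411, 0.0001, 2.9516], 'wrist_force': [0.8901, 3.3899, -0.9377], 'wrist_torque': [0.892, -0.215, 0.0229], 'width': 0.0158}
along n: pos -11.69 mm, force 3.50
```

Request:
step_arm --steps '[{"jaw":0,"tx":0,"ty":0,"tz":0.0006,"ax":0,"ay":0,"az":0},{"jaw":0,"tx":0,"ty":0,"tz":0.0012,"ax":0,"ay":0,"az":0},{"jaw":0,"tx":0,"ty":0,"tz":0.0018,"ax":0,"ay":0,"az":0},{"jaw":0,"tx":0,"ty":0,"tz":0.0018,"ax":0,"ay":0,"az":0}]'

```text
time: 22.3
tool_pos: [0.5819, -0.1251, 0.077]
ee_rot: [-3.141, 0.0, 2.952]
wrist_force: [0.4, 3.6, 1.5]
width: 0.0158
```

```bash
python3 st.py
```

```text
{'time': 22.3, 'tool_pos': [0.5819, -0.1251, 0.077], 'ee_rot': [-3.1411, 0.0002, 2.9517], 'wrist_force': [0.4372, 3.5882, 1.4867], 'wrist_torque': [0.9138, -0.11, 0.053], 'width': 0.0158}
along n: pos -11.68 mm, force 3.61
```

Request:
step_arm --steps '[{"jaw":0,"tx":0,"ty":0,"tz":0.0006,"ax":0,"ay":0,"az":0},{"jaw":0,"tx":0,"ty":0,"tz":0.0012,"ax":0,"ay":0,"az":0},{"jaw":0,"tx":0,"ty":0,"tz":0.0012,"ax":0,"ay":0,"az":0},{"jaw":0,"tx":0,"ty":0,"tz":0.0012,"ax":0,"ay":0,"az":0}]'

```text
time: 22.7
tool_pos: [0.5821, -0.1252, 0.0767]
ee_rot: [-3.141, 0.001, 2.952]
wrist_force: [-0.9, 3.8, 5.8]
width: 0.0159
```

```bash
python3 st.py
```

```text
{'time': 22.7, 'tool_pos': [0.5821, -0.1252, 0.0767], 'ee_rot': [-3.141, 0.0009, 2.9517], 'wrist_force': [-0.9032, 3.8004, 5.7841], 'wrist_torque': [0.9893, 0.2877, 0.0604], 'width': 0.0159}
along n: pos -11.69 mm, force 3.56
```

Seated on the wedge at about 32 mm depth with about 6 N. Release and back off.

Request:
step_arm --steps '[{"jaw":0.2,"tx":0,"ty":0,"tz":0,"ax":0,"ay":0,"az":0},{"jaw":0.45,"tx":0,"ty":0,"tz":0,"ax":0,"ay":0,"az":0},{"jaw":0.45,"tx":0,"ty":0,"tz":0,"ax":0,"ay":0,"az":0},{"jaw":0.45,"tx":0,"ty":0,"tz":-0.01,"ax":0,"ay":0,"az":0},{"jaw":0.45,"tx":0,"ty":0,"tz":-0.04,"ax":0,"ay":0,"az":0},{"jaw":0.45,"tx":0,"ty":0,"tz":-0.06,"ax":0,"ay":0,"az":0},{"jaw":0.45,"tx":0,"ty":0,"tz":-0.06,"ax":0,"ay":0,"az":0},{"jaw":0.45,"tx":0,"ty":0,"tz":-0.06,"ax":0,"ay":0,"az":0}]'

```text
time: 23.5
tool_pos: [0.5822, -0.1254, 0.1371]
ee_rot: [-3.141, 0.002, 2.952]
wrist_force: [0.0, -0.3, -0.8]
width: 0.0423
```

```bash
python3 - <<'E'
from rack import *
comps('w8')
z=np.load('w8.npz');pc=z['pc'];d=z['d'];x,y,h=pc[...,0],pc[...,1],pc[...,2]
m=((d>0)&(x>.53)&(x<.64)&(y>-.15)&(y<-.10)&(h>.088)&(h<.105)).astype(np.uint8)
n_,l_,st,_=cv2.connectedComponentsWithStats(m); k=l_==1+np.argmax(st[1:,4])
print(k.sum(),cv2.minAreaRect(pc[k][:,:2].astype(np.float32)*1000),np.median(h[k]))
a=cv2.imread('pics/w8.png')[100:320,160:480]; cv2.imwrite('pics/w8c.png',cv2.resize(a,None,fx=2.4,fy=2.4))
E
```

```text
brass 518 [array([ 564.8, -204.3]), array([ 9.2, 50.4]), np.float64(79.1)] 0.0471
brass 493 [array([ 574.3, -154.7]), array([ 9.7, 50.2]), np.float64(78.9)] 0.047
brass 521 [array([ 583.7, -106.7]), array([ 9.5, 50.7]), np.float64(79.8)] 0.0469
grey 355 [array([ 558.3, -212. ]), array([55.5, 19. ]), np.float64(11.1)] 0.0491
grey 647 [array([ 569.2, -181.3]), array([10.1, 56.1]), np.float64(79.1)] 0.0479
grey 570 [array([ 579. , -129.9]), array([25. , 55.8]), np.float64(78.3)] 0.048
grey 590 [array([585.9, -93.1]), array([10.1, 55.7]), np.float64(79.1)] 0.0479
{'time': np.float64(23.55), 'tool_pos': array([ 0.5815, -0.1252,  0.1358]), 'ee_rot': array([-3.1409e+00, -4.0000e-04,  2.9516e+00]), 'wrist_force': array([-0.2274,  0.4994,  0.1565]), 'width': np.float64(0.0424)}
1293 ((580.0914916992188, -124.3863525390625), (15.918743133544922, 50.572025299072266), 78.91507720947266) 0.09577934117338899
```

View pics/w8c.png

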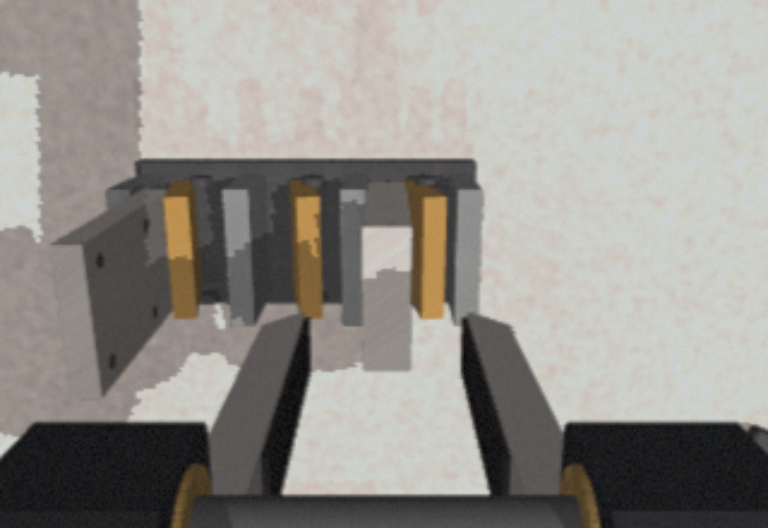

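The thick plate stands upright in the wide slot (385,290), flat on its wall (13.05 mm vs 13 expected) and centred (0.05 mm). Now the finger push.

Request:
step_arm --steps '[{"jaw":0,"tx":0.002,"ty":0,"tz":0,"ax":0,"ay":0,"az":0},{"jaw":0,"tx":0.002,"ty":0,"tz":0.004,"ax":0,"ay":0,"az":0},{"jaw":0,"tx":0.002,"ty":0,"tz":0.01,"ax":0,"ay":0,"az":0},{"jaw":0,"tx":0.002,"ty":0,"tz":0.016,"ax":0,"ay":0,"az":0},{"jaw":0,"tx":0.002,"ty":0,"tz":0.021,"ax":0,"ay":0,"az":0},{"jaw":0,"tx":0.002,"ty":0,"tz":0.024,"ax":0,"ay":0,"az":0},{"jaw":0,"tx":0.002,"ty":0,"tz":0.026,"ax":0,"ay":0,"az":0},{"jaw":0,"tx":0.002,"ty":0,"tz":0.026,"ax":0,"ay":0,"az":0}]'

```text
time: 24.35
tool_pos: [0.5795, -0.1248, 0.1095]
ee_rot: [-3.141, -0.001, 2.952]
wrist_force: [-0.0, -0.0, -0.2]
width: 0.0006
```

```bash
python3 st.py
```

```text
{'time': 24.35, 'tool_pos': [0.5795, -0.1248, 0.1095], 'ee_rot': [-3.1409, -0.0009, 2.9516], 'wrist_force': [-0.0346, -0.0337, -0.156], 'wrist_torque': [0.0097, -0.0014, -0.0233], 'width': 0.0006}
along n: pos -11.81 mm, force -0.04
```

Request:
step_arm --steps '[{"jaw":0,"tx":0,"ty":0,"tz":0.0008,"ax":0,"ay":-0.001,"az":0},{"jaw":0,"tx":0,"ty":0,"tz":0.0016,"ax":0,"ay":-0.001,"az":0},{"jaw":0,"tx":0,"ty":0,"tz":0.0022,"ax":0,"ay":-0.001,"az":0},{"jaw":0,"tx":0,"ty":0,"tz":0.0028,"ax":0,"ay":-0.001,"az":0},{"jaw":0,"tx":0,"ty":0,"tz":0.0034,"ax":0,"ay":-0.001,"az":0},{"jaw":0,"tx":0,"ty":0,"tz":0.0038,"ax":0,"ay":-0.001,"az":0},{"jaw":0,"tx":0,"ty":0,"tz":0.0042,"ax":0,"ay":-0.001,"az":0},{"jaw":0,"tx":0,"ty":0,"tz":0.0042,"ax":0,"ay":-0.001,"az":0}]'

```text
time: 25.15
tool_pos: [0.5797, -0.1248, 0.1061]
ee_rot: [-3.141, 0.001, 2.952]
wrist_force: [-1.1, 0.7, 3.3]
width: 0.0004
```

Request:
step_arm --steps '[{"jaw":0,"tx":0,"ty":0,"tz":0.0008,"ax":0,"ay":0.001,"az":0},{"jaw":0,"tx":0,"ty":0,"tz":0.0011,"ax":0,"ay":0.001,"az":0},{"jaw":0,"tx":0,"ty":0,"tz":0.0014,"ax":0,"ay":0.001,"az":0},{"jaw":0,"tx":0,"ty":0,"tz":0.0017,"ax":0,"ay":0.001,"az":0},{"jaw":0,"tx":0,"ty":0,"tz":0.0017,"ax":0,"ay":0.001,"az":0}]'

```text
time: 25.65
tool_pos: [0.5803, -0.1249, 0.1059]
ee_rot: [-3.141, 0.002, 2.952]
wrist_force: [-0.5, 1.5, 6.5]
width: 0.0005
```

Request:
step_arm --steps '[{"jaw":0,"tx":0.0005,"ty":0,"tz":0.0014,"ax":0,"ay":0.002,"az":0},{"jaw":0,"tx":0.0005,"ty":0,"tz":0.0017,"ax":0,"ay":0.002,"az":0},{"jaw":0,"tx":0.0005,"ty":0,"tz":0.0019,"ax":0,"ay":0.002,"az":0},{"jaw":0,"tx":0.0005,"ty":0,"tz":0.0019,"ax":0,"ay":0.002,"az":0}]'

```text
time: 26.05
tool_pos: [0.5805, -0.125, 0.1058]
ee_rot: [-3.141, 0.003, 2.952]
wrist_force: [-1.9, 0.9, 8.7]
width: 0.0004
```

```bash
python3 st.py
```

```text
{'time': 26.05, 'tool_pos': [0.5805, -0.125, 0.1058], 'ee_rot': [-3.1405, 0.0025, 2.9518], 'wrist_force': [-1.9368, 0.9366, 8.6702], 'wrist_torque': [0.1217, 0.4282, -0.0081], 'width': 0.0004}
along n: pos -11.77 mm, force 0.55
```

Request:
step_arm --steps '[{"jaw":0,"tx":0.001,"ty":0,"tz":0.0019,"ax":0,"ay":0.003,"az":0},{"jaw":0,"tx":0.001,"ty":0,"tz":0.0022,"ax":0,"ay":0.003,"az":0},{"jaw":0,"tx":0.001,"ty":0,"tz":0.0024,"ax":0,"ay":0.003,"az":0},{"jaw":0,"tx":0.001,"ty":0,"tz":0.0024,"ax":0,"ay":0.003,"az":0}]'

```text
time: 26.45
tool_pos: [0.5805, -0.125, 0.1057]
ee_rot: [-3.14, 0.003, 2.952]
wrist_force: [-1.9, 1.0, 9.5]
width: 0.0002
```

```bash
python3 st.py
```

```text
{'time': 26.45, 'tool_pos': [0.5805, -0.125, 0.1057], 'ee_rot': [-3.1403, 0.003, 2.9518], 'wrist_force': [-1.8907, 1.0088, 9.5408], 'wrist_torque': [0.206, 0.3662, -0.0398], 'width': 0.0002}
along n: pos -11.80 mm, force 0.63
```

Request:
step_arm --steps '[{"jaw":0,"tx":0.001,"ty":0.0001,"tz":0.0024,"ax":-0.001,"ay":0.003,"az":0},{"jaw":0,"tx":0.001,"ty":0.0001,"tz":0.0027,"ax":-0.001,"ay":0.003,"az":0},{"jaw":0,"tx":0.001,"ty":0.0001,"tz":0.0027,"ax":-0.001,"ay":0.003,"az":0},{"jaw":0,"tx":0.001,"ty":0.0001,"tz":0.0027,"ax":-0.001,"ay":0.003,"az":0},{"jaw":0,"tx":0.001,"ty":0.0001,"tz":0.0027,"ax":-0.001,"ay":0.003,"az":0},{"jaw":0,"tx":0.001,"ty":0.0001,"tz":0.0027,"ax":-0.001,"ay":0.003,"az":0}]'

```text
time: 27.05
tool_pos: [0.5806, -0.125, 0.1057]
ee_rot: [-3.141, 0.004, 2.952]
wrist_force: [-1.8, 0.4, 10.6]
width: 0.0002
```

10.6 N held. Lift straight off, then a last check.

Request:
step_arm --steps '[{"jaw":0,"tx":0,"ty":0,"tz":-0.003,"ax":0,"ay":0.003,"az":0},{"jaw":0,"tx":0,"ty":0,"tz":-0.03,"ax":0,"ay":0.003,"az":0},{"jaw":0,"tx":0,"ty":0,"tz":-0.08,"ax":0,"ay":0.003,"az":0},{"jaw":0,"tx":0,"ty":0,"tz":-0.12,"ax":0,"ay":0.003,"az":0},{"jaw":0,"tx":0,"ty":0,"tz":-0.12,"ax":0,"ay":0.003,"az":0},{"jaw":0,"tx":-0.02,"ty":0,"tz":-0.12,"ax":0,"ay":0.003,"az":0},{"jaw":0,"tx":-0.02,"ty":0,"tz":-0.12,"ax":0,"ay":0.003,"az":0},{"jaw":0,"tx":-0.02,"ty":0,"tz":-0.12,"ax":0,"ay":0.003,"az":0}]'

```text
time: 27.85
tool_pos: [0.5991, -0.1284, 0.2235]
ee_rot: [-3.141, -0.003, 2.952]
wrist_force: [0.5, 0.4, 0.0]
width: 0.0005
```

```bash
python3 - <<'E'
from rack import *
comps('w9')
z=np.load('w9.npz');pc=z['pc'];d=z['d'];x,y,h=pc[...,0],pc[...,1],pc[...,2]
for nm,(a,b,lo,hi) in {'thin':(-.24,-.19,.105,.125),'thick':(-.15,-.10,.088,.105)}.items():
    m=((d>0)&(x>.52)&(x<.64)&(y>a)&(y<b)&(h>lo)&(h<hi)).astype(np.uint8)
    n_,l_,st,_=cv2.connectedComponentsWithStats(m); k=l_==1+np.argmax(st[1:,4])
    print(nm,k.sum(),cv2.minAreaRect(pc[k][:,:2].astype(np.float32)*1000),np.median(h[k]))
im,d=snapshot('scene');pc=cloud('scene',d)
for q in('cutters','gearmotor'):
    s=silhouettes('scene',q)[0];print(q,np.round(s['rect']),np.round(np.median(pc[s['pixels']&(d>0)],0),3))
a=cv2.imread('pics/w9.png')[60:330,160:480]; cv2.imwrite('pics/w9c.png',cv2.resize(a,None,fx=2,fy=2))
E
```

```text
brass 307 [array([ 565.7, -204.7]), array([ 8.9, 50.1]), np.float64(78.5)] 0.0486
brass 317 [array([ 575.3, -155.1]), array([ 9.1, 50.4]), np.float64(77.6)] 0.0486
brass 335 [array([ 584.5, -107.4]), array([ 9.9, 50.3]), np.float64(79.9)] 0.0485
grey 153 [array([ 560.2, -220.4]), array([20.5, 50.8]), np.float64(78.8)] 0.05
grey 404 [array([ 570.1, -181.7]), array([10.3, 55.7]), np.float64(79.3)] 0.0495
grey 347 [array([ 580. , -130.1]), array([25.1, 55.5]), np.float64(78.1)] 0.0495
grey 390 [array([586.9, -93.5]), array([ 9.9, 55.7]), np.float64(79.1)] 0.0494
{'time': np.float64(27.9), 'tool_pos': array([ 0.599 , -0.1284,  0.2239]), 'ee_rot': array([-3.1412e+00, -2.7000e-03,  2.9519e+00]), 'wrist_force': array([-0.2643,  0.3948, -0.7441]), 'width': np.float64(0.0002)}
thin 658 ((563.7401733398438, -215.93479919433594), (10.938586235046387, 49.7988166809082), 79.71272277832031) 0.11600665178963648
thick 715 ((581.5088500976562, -124.8358383178711), (16.566970825195312, 49.41295623779297), 78.76453399658203) 0.09688062377661161
cutters [359. 284. 445. 343.] [0.761 0.094 0.011]
gearmotor [301. 158. 318. 177.] [ 0.393 -0.019  0.017]
```

View pics/w9c.png

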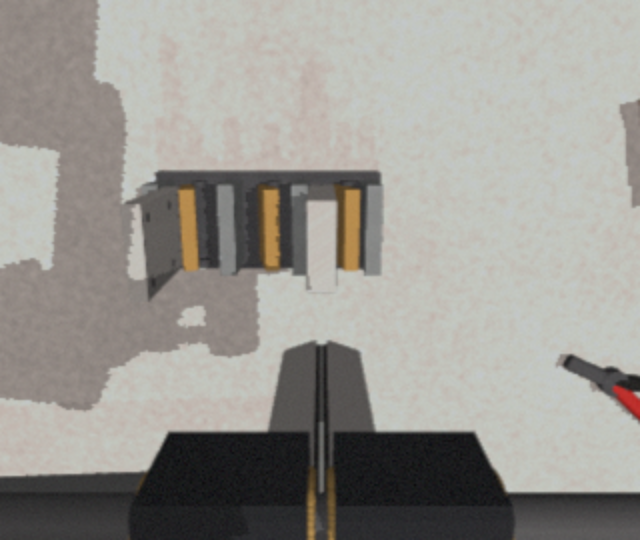

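Both plates stand upright and aligned: thin at (160,245), thick at (320,245). The arm is clear, and the cutters and gearmotor haven't moved. Handing in.

```bash
python3 -c "
from bench import *
print(close_job())"
```

```text
the job is handed in; nothing more can be done
None
```

Both plates are wedged upright in the gauge, and the job was handed in at about 28 s of the 72 s allowed. The thin plate went into the narrow slot first, then the thick plate into the wide slot. I brought each one against its upright wall until I felt contact, lowered it onto the wedge, and released it. I then pressed its top with closed fingers.

| Plate | Slot | Last push reading (N) | Depth (mm) | Wall-to-plate, measured / flush (mm) | Off centre along slot (mm) |
|---|---|---|---|---|---|
| Thin | Narrow | 10.5 | about 13 | 10.2 / 10.0 | 0.3 |
| Thick | Wide | 10.6 | about 32 | 13.1 / 13.0 | 0.5 |

- **Push forces:** the highest vertical force I read in either push was 10.6 N. Forces are only reported at the end of each move call, so a brief peak between readings would not show. Each push was held for about 0.5 s or more at 9–10.6 N.
- **Final check:** the last wrist picture showed both plates standing in their slots with the gripper clear. The cutters and gearmotor were where they started, to about 2 mm.
- **Disagreements:** wrist-camera heights read 0.5–2 mm low and its positions shifted by about 1 mm between views, so I relied on wall contact and relative measurements instead. The thick plate stopped deeper than the 24–27 mm the pictures suggested, right at the 32 mm end of the allowed range. I take it to have wedged on the cheek, because its underside was still about 8 mm above the slot floor.

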